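Clamp the table-paper roll between its core cones

TASK

The paper roll on the table stand hangs loose on its bar. Slacken the clamp screw on the cone hub (the end on the robot's right), slide the hub along the bar into the roll's core until the roll sits centred on both cones and the brake spring at the other end pushes back with about 10 newtons, and tighten the screw again while you hold it there. Never squeeze the roll with more than 20 newtons or shift the things standing round the stand, and let go at the end.

Things in the scene. Friction and masses are not known exactly. Their poses are not given: they have to be found in the camera images.
- roll_stand: Grey steel table stand for a paper roll, fixed: base plate 150 x 410 mm, an upright 113 mm high at each end (y = -190 and +190 mm), a tear-off blade along the robot's side (52 mm high). Origin: centre of the plate's underside, on the table; z up, y along the bar. The cone hub is at the -y end (the robot's right), the brake cone at the +y end.
- bar_mid (a point): Middle of the stand's round aluminium bar, 24 mm thick, 100 mm above the table; axes as the stand's (y along the bar). A dark flat is milled along its top.
- brake_end (a point): Point on the bar's axis at the +y end, fixed to the stand at its y = 110 mm. The tip of the grey brake cone lies within 6 mm of it along the bar, elsewhere every time and not measured. The cone has the hub cone's shape, tip to -y, and slides on a coil spring that starts to give at 2 N and takes 4 N more per mm, for 6 mm, then is solid.
- paper_roll: Part-used roll of brown paper, 80 mm in diameter, 160 mm long, about 0.36 kg, core 38 mm wide; loose on the bar. Origin: its centre; y axis along the roll. It starts hanging on the bar, 7 mm too low, clear of both cones. Pushed over the cones (a few newtons) it rides up until centred, about 14 mm of each cone inside the core.
- cone_hub: Hub on the bar: aluminium collar 38 mm across from y = -22 to +26 mm, grey flange 52 mm across to y = +30, then a cone that points to +y, towards the roll. Origin: on the bar's axis under the screw; axes as the stand's. It slides but cannot turn on the bar. Screw slack: drags about 1.5 N, and the spring pushes it back if let go. Screw tight: over 40 N to shift it.
- cone_tip (a point): Centre of the hub cone's tip, 60 mm from the hub's origin along the bar; the cone thins out on the bar here (24 mm across) and widens to 52 mm over 29 mm. From its start it has some 40 to 70 mm to travel along +y until the spring is loaded.
- screw_head (a point): Centre of the black head of the clamp screw, upright on the hub's collar, 43 mm above the bar's axis. The head is a bar 28 mm long (its x axis, level), 12 mm thick (its y axis, between the flats to grip) and 24 mm high (z up), on a bare stem 12 mm high and 10 mm thick. It turns with the screw. The hub may be pushed along the bar by it.
- screw (a joint): Turn of the clamp screw in rad: 0 = fully tight (a stop; starts at 0 to 0.12), growing counterclockwise seen from above to 1.3. The clamp is slack from 0.7 on, firmly tight below 0.2. At 0 the head's x axis points 56 degrees counterclockwise of the stand's x axis; at 0.6 it lies along the bar. It takes 0.07 to 0.2 N m to turn and stays where it is left.
- egg_tray: Bystander: open cardboard tray with cells, 100 x 150 x 35 mm, right of the stand. Origin under its centre.
- tape_roll: Bystander: roll of tape lying flat, 90 mm across, 25 mm high, beyond the stand. Origin under its centre.
- brush_cup: Bystander: white cup 76 mm across, 95 mm high, beyond the stand. Origin under its centre.
- brush: Bystander: small wooden brush 170 mm long, 20 mm high, lying on the robot's side of the stand. Origin under its middle.
Not all that is in view belongs to the job. There is more than one size of the paper_roll; the one meant has the size given above.

How it is judged (in metres and radians):
On the way, in this order (a step that is already met when the one before it is completed fails the run):
1. the clamp screw is slackened to more than 0.65 rad (value of joint screw above 0.65 rad), for 0.2 s.
2. with the screw slack, the hub is pressed into the roll's core with more than 5 N and the roll is centred on the cones (value of joint screw above 0.6 rad and contact force between cone_hub and paper_roll above 5 N and z of paper_roll in the frame of roll_stand between 0.0965 and 0.1035 m and x of paper_roll in the frame of roll_stand between -0.0035 and 0.0035 m and angle between the y axis of paper_roll and the y axis of roll_stand, either way round below 0.04 rad), for 0.3 s.
At the end, for the whole second after the job is handed in: The screw is tight again (below 0.2 rad), the hub presses on the roll with 5 to 16 N, the roll is centred on both cones (its axis within 3.5 mm and 0.04 rad of the bar's) and everything is at rest (value of joint screw below 0.2 rad and contact force between cone_hub and paper_roll between 5 and 16 N and z of paper_roll in the frame of roll_stand between 0.0965 and 0.1035 m and x of paper_roll in the frame of roll_stand between -0.0035 and 0.0035 m and angle between the y axis of paper_roll and the y axis of roll_stand, either way round below 0.04 rad and linear speed of paper_roll below 0.01 m/s and linear speed of cone_hub below 0.005 m/s); the robot touches nothing.
It fails at once if the hub squeezes the roll with more than 20 N (contact force between cone_hub and paper_roll above 20 N).
It fails at once if one of the things round the stand (egg tray, tape roll, cup, brush) is moved more than 20 mm (distance of any of egg_tray, tape_roll, brush_cup, brush from where it was at the start of the episode above 0.02 m).
It also fails if it takes over 51 s, if anything falls off the work surface, if the arm or the gripper's body presses on something with over 40 N, if the wrist force passes 120 N, or if a joint passes its speed limit or range.

ROBOT

A 6-joint arm with a two-finger parallel gripper is mounted at the origin on the work surface. World frame = base frame: x ahead of the robot, y to its left, z up, the work surface at z = 0. Lengths are in m, angles in degrees, forces in N, time in s.
With the tool pointing down it reaches from about 0.4 to 0.825 m from the base axis. Payload 7 kg.
Tool frame: the origin (TCP) lies midway between the tips of the shut fingers; the grasp point (between the pads) lies r.grip_depth behind it (r.grip_depth is the distance from the TCP to the grasp point, in m); z points along the fingers, y is the line along which they close (so a half turn about z gives the same grasp; the last joint's range is limited). The gripper opens to 88 mm and grips with 3 to 60 N. Pads are 19 mm wide; open, the fingers measure 130 mm over their backs; the gripper's body (78 mm by 193 mm) begins 47 mm behind the grasp point.
Start: joints at [16.507, 20.546, 0.682, 0, -70.136, -16.507], TCP at [0.675, -0, 0.227] pointing down, gripper open.
Joint ranges: [-176.03, 176.03], [-82.01, 121.73], [-58.28, 71.71], [-173.87, 95.51], [-174.79, -0.11], [-173.66, 173.66]. Speed limits (degrees/s): [136.94, 136.94, 172.46, 180, 180, 180].

INTERFACE

Orientations are given as [roll, pitch, yaw] about the fixed x, y, z axes, in that order (R = Rz(yaw) Ry(pitch) Rx(roll)).
In Python, from plant import r gives the robot as it stands.
- The arm moves only by the shell command python3 -m pendant FILE [OPENING] [FORCE], which reads ROWS from the file FILE. ROWS is a JSON object with one list for each field, all of the same length, 1 to 12, a row being the entries at one place: dx, dy, dz (the shift in units of 50 mm), ax, ay, az (a rotation vector in units of 5 degrees); each row is the pose to reach, as a shift and turn from the pose commanded when the command began, along the tool's axes at that moment; what a row does not reach only later rows make up. A row lasts 1/12 s, in which the tool goes at most 0.0417 m and 7.16 degrees, less where a joint would pass 70% of its speed; a pose out of reach is approached as far as the arm can. OPENING is the finger opening in m, set as the command begins (- or left out keeps the last). The fingers move at their own pace and stop on an object; FORCE is the grip in N (left out, the last holds). Time passes only in rows, so rows that do not move let the fingers close. It prints the time, the measured TCP pose, the force, the opening and the grip force at its end. Input that does not fit is refused with a message, and nothing moves.
- r.get_state(): the state, without advancing time (a new reading comes with each control period).
- r.capture(name): name is "scene" or "side" or "wrist"; returns a dict with "frame" (420x560x3 uint8, red, green, blue), "z_map" (420x560 float32, m along the optical axis (not along the pixel's ray), 0 where there is no reading), "fx", "fy", "cx", "cy" (pixels), "cam_to_world" (4x4, takes a point from camera to world coordinates). Camera axes: x right, y down, z forward; pixel columns grow to the right and rows downward; lengths in m; the calibration is good to about 2 mm. A picture is of the moment at which its call begins.
- r.close_job(): hands the job in; it is judged then, once.
The state is a dict: "time_s": time; "joints": joint angles; "qd": joint speeds; "joint_torque": joint torques, N m; "tcp_pos": TCP position; "eef_rot": TCP orientation; "contact_force": force on the tool from outside, world axes, zero at the start; "moment": the same for the moment, N m; "gripper_width": finger opening in m; "gripper_force": force on a finger pad.
Only numpy, scipy, OpenCV 4.12 (cv2) and the standard library are available. Lean on these libraries where they do the work, as an engineer would, in place of code of your own. Each camera call takes 0.05 s, during which the arm holds its last target. There are 200 camera calls.

## Working session

There is one attempt and no reset: what is moved stays moved. The work goes in short steps, Python scripts to look and compute and a shell command to move; the robot and the scene stay as the last step left them, time stands still between calls to the robot, and variables do not carry over. Pictures are saved under pics/ and viewed, at most 10 in all, crops included, and the job is handed in when it is done.

```bash
ls; mkdir -p pics; cat > h.py <<'E'
import numpy as np, cv2
from plant import r
def snap(n,f):
    c=r.capture(n); cv2.imwrite('pics/'+f+'.png',c['frame'][:,:,::-1]); np.savez('pics/'+f+'.npz',**c); return c
def pts(c):
    z=c['z_map']; v,u=np.indices(z.shape)
    P=np.stack([(u-c['cx'])*z/c['fx'],(v-c['cy'])*z/c['fy'],z,np.ones_like(z)],-1)
    return (P@np.array(c['cam_to_world']).T)[...,:3]
def ray(c,u,v):
    T=np.array(c['cam_to_world']); d=T[:3,:3]@np.array([(u-c['cx'])/c['fx'],(v-c['cy'])/c['fy'],1]); return T[:3,3],d
E
python3 - <<'E'
from h import *
print(r.get_state(), r.grip_depth)
for n in('scene','side','wrist'):
    c=snap(n,n+'0'); print(n,np.round(c['cam_to_world'],3).tolist(),c['fx'])
a=cv2.imread('pics/scene0.png');print(a.shape)
E
```

```text
pics
{'time_s': 0.0, 'joints': array([ 1.65053111e+01,  2.05895047e+01,  6.33164372e-01, -1.98619828e-02,
       -7.01352615e+01, -1.65081430e+01]), 'qd': array([-0.07015928,  0.04193977,  0.02747604, -0.00222707,  0.08197251,
        0.07750456]), 'joint_torque': array([-8.00930356e-04, -5.82726967e+01,  2.93058443e+01,  6.99745238e+00,
        6.93249181e-03, -2.06530804e-04]), 'tcp_pos': array([ 6.74507764e-01, -4.82194862e-05,  2.25640656e-01]), 'eef_rot': array([ 1.79906868e+02, -8.12933367e-03, -9.00095893e+01]), 'contact_force': array([ 0.83663   , -0.00649143, -0.17465477]), 'moment': array([-0.02552592, -0.00364237,  0.01655838]), 'gripper_force': 0.0, 'gripper_width': 0.08753813650880754} 0.0188
scene [[0.085, 0.723, -0.686, 1.273], [0.996, -0.064, 0.056, -0.046], [-0.004, -0.688, -0.726, 0.978], [0.0, 0.0, 0.0, 1.0]] 391.43830136850346
side [[-0.878, -0.308, 0.367, -0.008], [-0.479, 0.531, -0.699, 0.935], [0.021, -0.789, -0.614, 0.911], [0.0, 0.0, 0.0, 1.0]] 457.4314690337171
wrist [[-1.0, -0.001, -0.001, 0.675], [-0.001, 0.96, 0.282, -0.077], [0.001, 0.282, -0.96, 0.385], [0.0, 0.0, 0.0, 1.0]] 315.14267129006583
(420, 560, 3)
```

View pics/scene0.png

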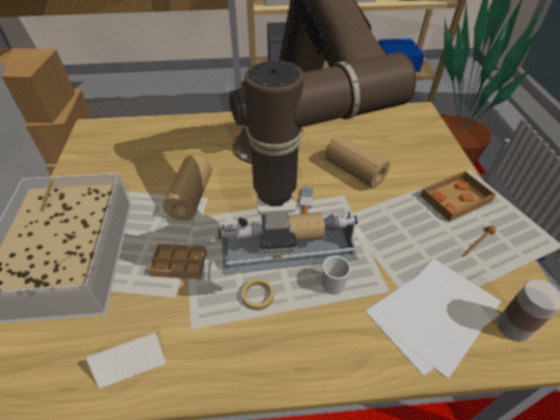

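View pics/side0.png

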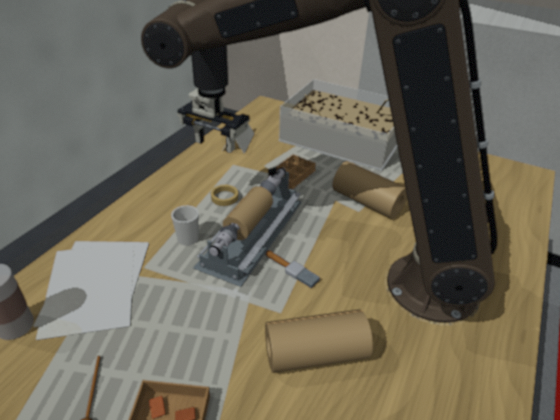

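Scene: the stand spans (220–355, 215–265), its roll is at (305,225), the hub and dark screw head at about (240,228), and the brake cone at (340,222). Side: screw head (272,174), roll (250,210), brake cone (222,245), brush (295,268). Paper roll candidates are scene (305,225), on the stand, and larger loose rolls at (187,185) and (357,160). I choose the one on the stand. The cup is at (335,272), the tape at (257,293) and the tray at (178,260).

View pics/wrist0.png

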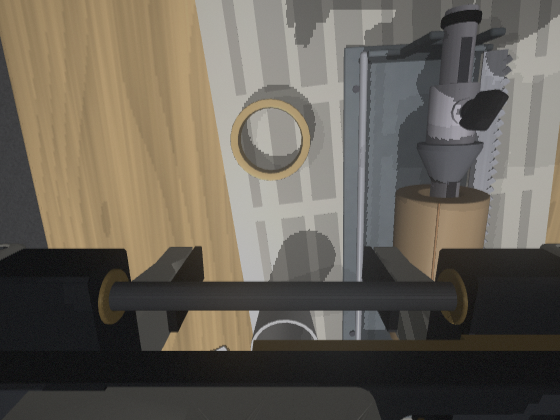

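```bash
python3 - <<'E'
import numpy as np,cv2
a=cv2.imread('pics/side0.png')[130:290,170:340]
cv2.imwrite('pics/crop1.png',cv2.resize(a,None,fx=3.6,fy=3.6,interpolation=cv2.INTER_CUBIC))
E
```

```text
(no output)
```

View pics/crop1.png

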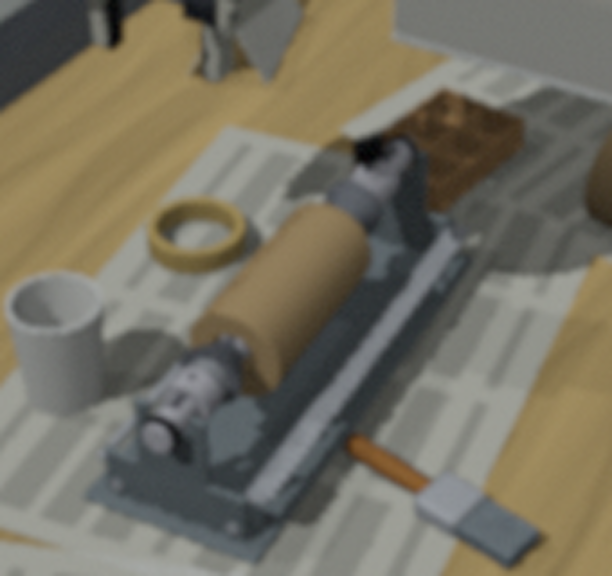

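Wrist: screw head (483,110), collar (452,112), hub cone (450,160), roll (442,230), plate edge about x=345, tape (270,140). The close crop confirms the choice: black screw head at (375,150) on the collar, with the 80 mm roll next to it.

```bash
python3 - <<'E'
from h import *
c=dict(np.load('pics/wrist0.npz')); P=pts(c); f=c['frame'].astype(int)
def st(n,m):
    q=P[m&(c['z_map']>0)]; print(n,len(q),np.round(q.mean(0),4),np.round(np.percentile(q,[2,50,98],axis=0),4).tolist()); return q
v,u=np.indices(f.shape[:2]); box=lambda a,b,d,e:(u>a)&(u<b)&(v>d)&(v<e)
dark=f.max(2)<60
q=st('head',dark&box(455,515,80,140)&(P[...,2]>.125))
t=q[q[:,2]>np.percentile(q[:,2],98)-.004]; print('top',t.mean(0),len(t))
rc=cv2.minAreaRect((t[:,:2]*1000).astype(np.float32));print(rc)
st('tophead side',dark&box(455,515,80,140))
st('cone',box(420,480,145,182)&(P[...,2]>.09)); st('roll',box(395,490,190,245)&(P[...,2]>.1))
# top ridge per row: roll, cone, collar, end
for row in (30,50,70,95,105,115,150,160,170,185,200,220,240):
    s=P[row]; k=np.where((u[row]>400)&(u[row]<500)&(s[:,2]>.06)&(f[row].max(1)>60))[0]
    if len(k): 
        w=s[k]; i=w[:,2].argmax(); print(row,np.round(w[i],4),'x',np.round([w[:,0].min(),w[:,0].max()],4),k.min(),k.max())
# plate edge far side
e=[]
for row in range(60,230,10):
    s=P[row]; k=np.where((u[row]>320)&(u[row]<400)&(s[:,2]>.004)&(s[:,2]<.03))[0]
    if len(k): e.append(s[k[0]])
e=np.array(e);print(np.round(e,4)); p=np.polyfit(e[:,1],e[:,0],1);print('dx/dy',p)
E
```

```text
head 1285 [ 0.5328 -0.0828  0.1491] [[0.5228, -0.0949, 0.1335], [0.5332, -0.083, 0.1529], [0.5397, -0.07, 0.1567]]
top [ 0.53071447 -0.08239996  0.15516632] 654
((530.4276123046875, -82.34394836425781), (27.46280860900879, 11.466635704040527), 63.62345504760742)
tophead side 1293 [ 0.5328 -0.0829  0.1489] [[0.5228, -0.0953, 0.1332], [0.5332, -0.0831, 0.1529], [0.5397, -0.0701, 0.1567]]
cone 1707 [ 0.5345 -0.0415  0.1167] [[0.514, -0.055, 0.101], [0.5356, -0.0426, 0.1175], [0.5518, -0.0241, 0.1265]]
roll 4476 [0.5348 0.0071 0.1236] [[0.4965, -0.0119, 0.1022], [0.5365, 0.0063, 0.1266], [0.5631, 0.0316, 0.134]]
30 [ 0.5099 -0.1416  0.1146] x [0.5089 0.5439] 446 499
50 [ 0.5363 -0.1281  0.1121] x [0.5221 0.5432] 443 474
70 [ 0.5368 -0.1136  0.1128] x [0.52   0.5434] 440 472
95 [ 0.5327 -0.0943  0.1213] x [0.5207 0.5484] 429 475
105 [ 0.675  -0.0769  0.3845] x [0.5314 0.675 ] 428 463
115 [ 0.5261 -0.079   0.1556] x [0.5261 0.5481] 428 496
150 [ 0.675  -0.0769  0.3845] x [0.5085 0.675 ] 417 481
160 [ 0.5306 -0.0437  0.1235] x [0.5118 0.5489] 423 474
170 [ 0.675  -0.0769  0.3845] x [0.5143 0.675 ] 426 467
185 [ 0.675  -0.0769  0.3845] x [0.5163 0.675 ] 408 459
200 [ 0.509  -0.011   0.1287] x [0.4941 0.5646] 401 489
220 [0.5252 0.0045 0.1354] x [0.4948 0.5629] 401 486
240 [0.5228 0.0226 0.1347] x [0.4951 0.562 ] 401 483
[[ 0.6069 -0.1381  0.0047]
 [ 0.6064 -0.1279  0.0055]
 [ 0.6057 -0.1176  0.0046]
 [ 0.6051 -0.1071  0.0048]
 [ 0.6034 -0.0964  0.0049]
 [ 0.6041 -0.0856  0.0058]
 [ 0.6038 -0.0746  0.0074]
 [ 0.6029 -0.0634  0.0062]
 [ 0.6021 -0.0519  0.0052]
 [ 0.6025 -0.0402  0.0045]
 [ 0.6018 -0.0283  0.0042]
 [ 0.6001 -0.0164  0.0051]
 [ 0.5997 -0.0044  0.0066]
 [ 0.5998  0.0085  0.0045]
 [ 0.5992  0.021   0.0052]
 [ 0.5984  0.0341  0.0048]
 [ 0.5977  0.0473  0.0048]]
dx/dy [-0.04790567  0.59996329]
```

Wrist depth puts the head centre at (0.5305, −0.0824), top z 0.155 (expected 0.155), size 27.5×11.5 mm, axis at 63.6°. The stand yaw is +2.7°, so the screw reads about 0.085 rad, which is plausible. Next I move above it and measure again from that second place.

Units first: shifts go in units of 50 mm and turns go in units of 5 degrees. So 0.144 m is 2.88, 0.0824 m is 1.648, 26.4 degrees is 5.28.

```bash
echo '{"dx": [0.4,0.82,1.24,1.648,1.648,1.648,1.648],"dy": [0.72,1.44,2.16,2.88,2.88,2.88,2.88],"dz": [0,0,0,0,0,0,0],"ax": [0,0,0,0,0,0,0],"ay": [0,0,0,0,0,0,0],"az": [1.32,2.64,3.96,5.28,5.28,5.28,5.28]}' > rows.txt && python3 -m pendant rows.txt 0.05
cat > m.py <<'E'
from h import *
import sys
c=snap('wrist',sys.argv[1]); P=pts(c); f=c['frame'].astype(int)
m=(f.max(2)<60)&(c['z_map']>0)&(abs(P[...,0]-.5305)<.03)&(abs(P[...,1]+.0824)<.03)&(P[...,2]>.145)&(P[...,2]<.162)
q=P[m]; t=q[q[:,2]>np.percentile(q[:,2],98)-.004]; v,u=np.where(m)
print('head px',len(q),u.mean(),v.mean(),t.mean(0),cv2.minAreaRect((t[:,:2]*1000).astype(np.float32)))
s=r.get_state();print(s['tcp_pos'],s['eef_rot'],s['contact_force'])
c=snap('side',sys.argv[1]+'s'); P=pts(c); f=c['frame'].astype(int)
m=(f.max(2)<60)&(c['z_map']>0)&(abs(P[...,0]-.5305)<.03)&(abs(P[...,1]+.0824)<.03)&(P[...,2]>.125)&(P[...,2]<.165)
q=P[m];print('side head',len(q),q.mean(0) if len(q) else '', np.percentile(q,[2,98],axis=0) if len(q) else '')
E
python3 m.py w1
```

```text
time_s: 0.73
tcp_pos: [0.5312, -0.0825, 0.2271]
eef_rot: [-179.9, 0.0, -116.4]
contact_force: [-0.1, 0.7, 0.1]
gripper_width: 0.0513
gripper_force: 0.0
head px 401 286.214463840399 216.3416458852868 [ 0.52787321 -0.08408102  0.15513639] ((528.83935546875, -82.40326690673828), (26.839160919189453, 10.993447303771973), 63.586029052734375)
[ 0.5316533  -0.08220762  0.2267485 ] [-1.79968619e+02  2.24933435e-02 -1.16353524e+02] [ 0.44337787  0.66291143 -0.15708435]
side head 54 [ 0.52481402 -0.07628222  0.14467825] [[ 0.51863912 -0.08952997  0.13412638]
 [ 0.53285067 -0.06497565  0.15565929]]
```

View pics/w1.png

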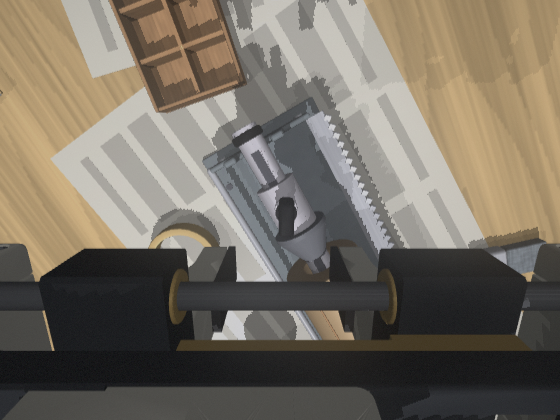

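The head at pixel (286,216) is aligned with the fingers, nothing stands in the way, and the tray at (185,50) and tape at (185,240) are clear. Both wrist places agree: (0.530, −0.082, top 0.155). I now descend and grip.

```bash
echo '{"dx": [0,0.01,0.014,0.014,0.014,0.014,0.014],"dy": [0.02,0.026,0.026,0.026,0.026,0.026,0.026],"dz": [0.5,1,1.5,1.8,2,2,2],"ax": [0,0,0,0,0,0,0],"ay": [0,0,0,0,0,0,0],"az": [0,0,0,0,0,0,0]}' > rows.txt && python3 -m pendant rows.txt 0.05
echo '{"dx": [0,0,0,0,0,0],"dy": [0,0,0,0,0,0],"dz": [0,0,0,0,0,0],"ax": [0,0,0,0,0,0],"ay": [0,0,0,0,0,0],"az": [0,0,0,0,0,0]}' > rows.txt && python3 -m pendant rows.txt 0.0 30
```

```text
time_s: 1.42
tcp_pos: [0.53, -0.0823, 0.1263]
eef_rot: [180.0, -0.1, -116.4]
contact_force: [-0.1, 0.0, 0.7]
gripper_width: 0.0499
gripper_force: 0.0
time_s: 1.92
tcp_pos: [0.5296, -0.0825, 0.1269]
eef_rot: [-180.0, 0.0, -116.4]
contact_force: [-0.0, -0.5, -0.1]
gripper_width: 0.0155
gripper_force: 0.0
```

```bash
echo '{"dx": [0,0,0,0],"dy": [0,0,0,0],"dz": [0,0,0,0],"ax": [0,0,0,0],"ay": [0,0,0,0],"az": [0,0,0,0]}' > rows.txt && python3 -m pendant rows.txt 0.0 30
```

```text
time_s: 2.25
tcp_pos: [0.5288, -0.0827, 0.1268]
eef_rot: [180.0, -0.0, -116.4]
contact_force: [-4.2, -0.7, 5.9]
gripper_width: 0.0114
gripper_force: 30.0
```

```bash
echo '{"dx": [0,0,0,0,0,0,0,0,0,0,0,0],"dy": [0.02,0.02,0.02,0.02,0.02,0.02,0.02,0.02,0.02,0.02,0.02,0.02],"dz": [0,0,0,0,0,0,0,0,0,0,0,0],"ax": [0,0,0,0,0,0,0,0,0,0,0,0],"ay": [0,0,0,0,0,0,0,0,0,0,0,0],"az": [-0.6,-1.6,-2.6,-3.6,-4.6,-5.6,-6.6,-7.6,-8.6,-9.4,-10,-10]}' > rows.txt && python3 -m pendant rows.txt
echo '{"dx": [0,0],"dy": [0,0],"dz": [0,0],"ax": [0,0],"ay": [0,0],"az": [0,0]}' > rows.txt && python3 -m pendant rows.txt
python3 -c "
from plant import r
s=r.get_state();print(s['contact_force'],s['moment'],s['tcp_pos'],s['eef_rot'])"
```

```text
time_s: 3.25
tcp_pos: [0.5293, -0.0822, 0.1268]
eef_rot: [-179.9, -0.0, -66.3]
contact_force: [0.8, -0.5, 1.5]
gripper_width: 0.012
gripper_force: 30.0
time_s: 3.42
tcp_pos: [0.5292, -0.0821, 0.1268]
eef_rot: [-179.9, -0.0, -66.5]
contact_force: [1.3, -0.5, 1.2]
gripper_width: 0.0119
gripper_force: 30.0
[ 1.31159759 -0.53903399  1.15875922] [-0.53513571 -0.62990514  0.10420953] [ 0.52924819 -0.08207557  0.12680788] [-1.79941059e+02 -3.47976707e-02 -6.64787344e+01]
```

To row units: -0.028 m is -0.56, -0.0107 m is -0.214.

```bash
echo '{"dx": [-0.056,-0.112,-0.168,-0.224,-0.28,-0.336,-0.392,-0.448,-0.504,-0.56,-0.56],"dy": [-0.0214,-0.0428,-0.0642,-0.0856,-0.107,-0.1284,-0.1498,-0.1712,-0.1926,-0.214,-0.214],"dz": [0,0,0,0,0,0,0,0,0,0,0],"ax": [0,0,0,0,0,0,0,0,0,0,0],"ay": [0,0,0,0,0,0,0,0,0,0,0],"az": [0,0,0,0,0,0,0,0,0,0,0]}' > rows.txt && python3 -m pendant rows.txt
cat > f.py <<'E'
from h import *
F=[]
s=r.get_state();d=np.array([-.0479,.9989,0])
print('Fbar',s['contact_force']@d,s['contact_force'],'M',s['moment'],'along',s['tcp_pos']@d,'x',s['tcp_pos'],s['eef_rot'])
E
python3 f.py
```

```text
time_s: 4.33
tcp_pos: [0.5277, -0.0514, 0.1268]
eef_rot: [-179.9, -0.0, -66.4]
contact_force: [4.5, -0.6, 2.3]
gripper_width: 0.0118
gripper_force: 30.0
Fbar -0.8187021079372864 [ 4.54842994 -0.60149396  2.31505148] M [-0.05686351 -1.57690196  0.04218092] along -0.0766676238878956 x [ 0.52768534 -0.05144809  0.12680094] [-1.79940285e+02 -1.07676045e-02 -6.63772464e+01]
```

```bash
echo '{"dx": [-0.036,-0.072,-0.108,-0.144,-0.178,-0.178],"dy": [-0.024,-0.042,-0.06,-0.076,-0.09,-0.09],"dz": [0,0,0,0,0,0],"ax": [0,0,0,0,0,0],"ay": [0,0,0,0,0,0],"az": [0,0,0,0,0,0]}' > rows.txt && python3 -m pendant rows.txt; python3 f.py
echo '{"dx": [-0.028,-0.056,-0.084,-0.112,-0.112],"dy": [-0.012,-0.022,-0.034,-0.044,-0.044],"dz": [0,0,0,0,0],"ax": [0,0,0,0,0],"ay": [0,0,0,0,0],"az": [0,0,0,0,0]}' > rows.txt && python3 -m pendant rows.txt; python3 f.py
```

```text
time_s: 4.83
tcp_pos: [0.5273, -0.042, 0.1267]
eef_rot: [180.0, 0.0, -66.4]
contact_force: [0.6, -1.6, 5.8]
gripper_width: 0.0118
gripper_force: 30.0
Fbar -1.6367299982858627 [ 0.60285777 -1.6096237   5.82011797] M [-0.68567675 -0.28754008  0.06199351] along -0.06722937748499928 x [ 0.52728756 -0.04201852  0.12671722] [ 1.79954489e+02  5.77930446e-03 -6.63978255e+01]
time_s: 5.25
tcp_pos: [0.527, -0.0361, 0.1267]
eef_rot: [180.0, 0.0, -66.4]
contact_force: [1.2, -2.6, 5.7]
gripper_width: 0.0119
gripper_force: 30.0
Fbar -2.646374746935908 [ 1.15490299 -2.59390819  5.67671482] M [-0.8360687  -0.2559785   0.07587701] along -0.06131032254298591 x [ 0.52703086 -0.03610526  0.12673655] [ 1.79951075e+02  2.76406615e-03 -6.64009140e+01]
```

```bash
echo '{"dx": [-0.028,-0.056,-0.056],"dy": [-0.01,-0.022,-0.022],"dz": [0,0,0],"ax": [0,0,0],"ay": [0,0,0],"az": [0,0,0]}' > rows.txt && python3 -m pendant rows.txt; python3 f.py
echo '{"dx": [-0.028,-0.056,-0.056],"dy": [-0.01,-0.022,-0.022],"dz": [0,0,0],"ax": [0,0,0],"ay": [0,0,0],"az": [0,0,0]}' > rows.txt && python3 -m pendant rows.txt; python3 f.py
python3 - <<'E'
from h import *
c=snap('scene','s2');snap('side','d2')
a=np.hstack([cv2.resize(cv2.imread('pics/s2.png')[190:280,205:375],None,fx=2.35,fy=2.35),cv2.resize(cv2.imread('pics/d2.png')[150:270,190:310],None,fx=2.35,fy=2.35)[:211]])
cv2.imwrite('pics/c2.png',a)
E
```

```text
time_s: 5.5
tcp_pos: [0.5269, -0.0332, 0.1267]
eef_rot: [179.9, -0.0, -66.4]
contact_force: [0.3, -2.2, 5.6]
gripper_width: 0.0115
gripper_force: 30.0
Fbar -2.219868240075263 [ 0.30723401 -2.20758007  5.64831655] M [-1.02001014 -0.30168454  0.0964072 ] along -0.05840022145233243 x [ 0.5268936  -0.03319854  0.12674824] [ 1.79944655e+02 -2.13206638e-03 -6.64022367e+01]
time_s: 5.75
tcp_pos: [0.5268, -0.0308, 0.1268]
eef_rot: [179.9, -0.0, -66.4]
contact_force: [2.5, -6.4, 5.4]
gripper_width: 0.0117
gripper_force: 30.0
Fbar -6.477063889379108 [ 2.5241088  -6.36315855  5.37663268] M [-2.44870671 -0.60405423  0.05967037] along -0.05600936937148492 x [ 0.52678188 -0.03081041  0.12675467] [ 1.79911327e+02 -4.97326736e-02 -6.63908914e+01]Traceback (most recent call last):
  File "<stdin>", line 3, in <module>
    return _nx.concatenate(arrs, 1, dtype=dtype, casting=casting)
           ~~~~~~~~~~~~~~~^^^^^^^^^^^^^^^^^^^^^^^^^^^^^^^^^^^^^^^
ValueError: all the input array dimensions except for the concatenation axis must match exactly, but along dimension 0, the array at index 0 has size 212 and the array at index 1 has size 211
```

```bash
cat > roll.py <<'E'
from h import *
import sys
from scipy.optimize import least_squares
Q=[]
for n in('scene','side'):
    c=r.capture(n); P=pts(c); h=cv2.cvtColor(c['frame'],cv2.COLOR_RGB2HSV)
    m=(h[...,0]>8)&(h[...,0]<25)&(h[...,1]>70)&(abs(P[...,0]-.525)<.055)&(P[...,1]>-.02)&(P[...,1]<.2)&(P[...,2]>.07)&(P[...,2]<.16)&(c['z_map']>0)
    q=P[m]; lo,hi=np.percentile(q[:,1],[1,99]); k=q[(q[:,1]>lo+.01)&(q[:,1]<hi-.01)]
    f=least_squares(lambda p:np.hypot((k[:,0]-p[0]-p[2]*(k[:,1]-.08)),k[:,2]-p[1]-p[3]*(k[:,1]-.08))-.04,[.525,.095,-.048,0],loss='soft_l1',f_scale=.001)
    print(n,len(q),'y',np.round([lo,hi],4),'x,z,slopes',np.round(f.x,4),'maxz',np.percentile(q[:,2],99))
E
python3 roll.py; python3 - <<'E'
import cv2,numpy as np
a=np.hstack([cv2.resize(cv2.imread('pics/s2.png')[190:280,205:375],(450,238)),cv2.resize(cv2.imread('pics/d2.png')[150:270,190:310],(238,238))])
cv2.imwrite('pics/c2.png',a)
E
```

```text
scene 1271 y [0.0174 0.1722] x,z,slopes [ 0.5207  0.1005 -0.0494  0.0006] maxz 0.14250976428286755
side 1300 y [0.0201 0.1757] x,z,slopes [ 5.201e-01  1.002e-01 -4.570e-02  1.000e-04] maxz 0.14239596424571055
```

View pics/c2.png

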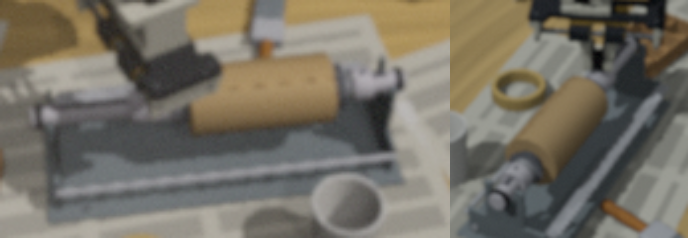

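The pictures show the roll raised and level on both cones (scene crop, roll (190–335, 60–130)). The fit gives z 0.1003, level, with its slope matching the stand's. I now load the spring in small steps.

```bash
echo '{"dx": [-0.01,-0.014,-0.014,-0.014],"dy": [-0.004,-0.006,-0.006,-0.006],"dz": [0,0,0,0],"ax": [0,0,0,0],"ay": [0,0,0,0],"az": [0,0,0,0]}' > rows.txt && python3 -m pendant rows.txt; python3 f.py
```

```text
time_s: 6.28
tcp_pos: [0.5267, -0.0306, 0.1267]
eef_rot: [179.9, -0.1, -66.4]
contact_force: [2.0, -8.6, 5.3]
gripper_width: 0.0115
gripper_force: 30.0
Fbar -8.702227118700812 [ 1.97740937 -8.6169879   5.30835559] M [-3.37593834 -0.94530362  0.10841424] along -0.05580179154510922 x [ 0.52672829 -0.03060517  0.12674975] [ 1.79891493e+02 -7.33811328e-02 -6.64021102e+01]
```

To row units: -0.0007 m is -0.014, -0.0004 m is -0.008.

```bash
echo '{"dx": [-0.008,-0.014,-0.014,-0.014],"dy": [-0.004,-0.006,-0.006,-0.006],"dz": [0,0,0,0],"ax": [0,0,0,0],"ay": [0,0,0,0],"az": [0,0,0,0]}' > rows.txt && python3 -m pendant rows.txt; python3 f.py
```

```text
time_s: 6.62
tcp_pos: [0.5267, -0.0301, 0.1267]
eef_rot: [179.9, -0.1, -66.4]
contact_force: [2.5, -10.5, 4.9]
gripper_width: 0.0115
gripper_force: 30.0
Fbar -10.657302832622618 [  2.51787227 -10.54829988   4.88080096] M [-3.81276007 -0.9944118   0.02865327] along -0.05530871109850434 x [ 0.52667172 -0.03011426  0.12674402] [ 1.79874442e+02 -8.88580650e-02 -6.64050511e+01]
```

To row units: -0.0004 m is -0.008, -0.0003 m is -0.006, 14 degrees is 2.8.

```bash
echo '{"dx": [-0.006,-0.008,-0.008,-0.008,-0.008,-0.008,-0.008,-0.008],"dy": [-0.002,-0.004,-0.004,-0.004,-0.004,-0.004,-0.004,-0.004],"dz": [0,0,0,0,0,0,0,0],"ax": [0,0,0,0,0,0,0,0],"ay": [0,0,0,0,0,0,0,0],"az": [0,0,0.6,1.4,2.2,2.8,2.8,2.8]}' > rows.txt && python3 -m pendant rows.txt; python3 f.py; python3 roll.py
```

```text
time_s: 7.28
tcp_pos: [0.5265, -0.0299, 0.1267]
eef_rot: [179.9, -0.1, -80.4]
contact_force: [1.8, -11.7, 5.1]
gripper_width: 0.0119
gripper_force: 30.0
Fbar -11.784169952265247 [  1.84155787 -11.70883905   5.07378595] M [-4.2762464  -0.93794589 -0.17064313] along -0.055086379193549674 x [ 0.52650962 -0.02989946  0.12673181] [ 1.79879529e+02 -1.27040531e-01 -8.04482013e+01]
scene 1342 y [0.0175 0.1733] x,z,slopes [ 0.5207  0.1004 -0.0457  0.002 ] maxz 0.1420211447311382
side 1310 y [0.021 0.177] x,z,slopes [ 0.52    0.1003 -0.0509 -0.0009] maxz 0.14262546398379755
```

To row units: 11 degrees is 2.2.

```bash
echo '{"dx": [0,0,0,0,0,0],"dy": [0,0,0,0,0,0],"dz": [0,0,0,0,0,0],"ax": [0,0,0,0,0,0],"ay": [0,0,0,0,0,0],"az": [0.6,1.4,2.2,3,3.6,3.6]}' > rows.txt && python3 -m pendant rows.txt; python3 f.py;  echo '{"dx": [0,0,0,0,0,0,0,0],"dy": [0,0,0,0,0,0,0,0],"dz": [0,0,0,0,0,0,0,0],"ax": [0,0,0,0,0,0,0,0],"ay": [0,0,0,0,0,0,0,0],"az": [0.6,1.4,2.2,3,3.6,3.8,3.8,3.8]}' > rows.txt && python3 -m pendant rows.txt; python3 f.py
```

```text
time_s: 7.88
tcp_pos: [0.5263, -0.0299, 0.1267]
eef_rot: [179.9, -0.2, -98.6]
contact_force: [2.0, -11.7, 5.7]
gripper_width: 0.0114
gripper_force: 30.0
Fbar -11.751529776540483 [  1.97452955 -11.66978658   5.73126519] M [-4.17294687 -0.56141062 -0.08687963] along -0.055115811507514816 x [ 0.52629588 -0.02993917  0.12673078] [ 1.79903386e+02 -1.68360152e-01 -9.86081276e+01]
time_s: 8.55
tcp_pos: [0.5261, -0.0299, 0.1267]
eef_rot: [179.9, -0.2, -117.4]
contact_force: [0.3, -9.6, 6.4]
gripper_width: 0.0121
gripper_force: 30.0
Fbar -9.570394521315523 [ 0.27993848 -9.56750973  6.41635037] M [-3.95573722 -0.2749405  -0.02684631] along -0.055026977408070735 x [ 0.52610929 -0.02985919  0.12673424] [ 179.9448378    -0.19022183 -117.42727495]
```

```bash
echo '{"dx": [0,0,0],"dy": [0,0,0],"dz": [0,0,0],"ax": [0,0,0],"ay": [0,0,0],"az": [0.4,0.6,0.6]}' > rows.txt && python3 -m pendant rows.txt; python3 f.py;  echo '{"dx": [0,0,0,0,0,0,0],"dy": [0,0,0,0,0,0,0],"dz": [0,0,0,0,0,0,0],"ax": [0,0,0,0,0,0,0],"ay": [0,0,0,0,0,0,0],"az": [0,0,0,0,0,0,0]}' > rows.txt && python3 -m pendant rows.txt 0.05; python3 f.py; python3 roll.py
```

```text
time_s: 8.8
tcp_pos: [0.5261, -0.0298, 0.1267]
eef_rot: [180.0, -0.2, -120.5]
contact_force: [0.4, -10.5, 6.8]
gripper_width: 0.012
gripper_force: 30.0
Fbar -10.52878499541488 [  0.37328217 -10.52247951   6.81416149] M [-3.86626119 -0.25132811  0.0768713 ] along -0.05499746306957444 x [ 0.52610335 -0.02982993  0.12673215] [ 179.95449376   -0.19685554 -120.47380704]
time_s: 9.38
tcp_pos: [0.5272, -0.028, 0.1264]
eef_rot: [180.0, -0.0, -120.4]
contact_force: [0.1, 0.5, -0.1]
gripper_width: 0.0488
gripper_force: 0.0
Fbar 0.5039632945772389 [ 0.10724242  0.50966083 -0.12808766] M [ 0.03044631 -0.01386009 -0.00593753] along -0.05318083175387887 x [ 0.5271641  -0.02796043  0.12640531] [ 1.79977407e+02 -6.75767242e-03 -1.20394650e+02]
scene 1427 y [0.0124 0.171 ] x,z,slopes [ 5.208e-01  1.005e-01 -5.020e-02 -5.000e-04] maxz 0.14273991693569404
side 1293 y [0.0193 0.1747] x,z,slopes [ 0.5201  0.1003 -0.0489 -0.0006] maxz 0.1419020428447652
```

To row units: -0.1 m is -2, -0.075 m is -1.5.

```bash
echo '{"dx": [0,0,0,0,0,0],"dy": [0,0,0,0,0,0],"dz": [-0.5,-1,-1.5,-2,-2,-2],"ax": [0,0,0,0,0,0],"ay": [0,0,0,0,0,0],"az": [0,0,0,0,0,0]}' > rows.txt && python3 -m pendant rows.txt; sed -i 's/P\[...,0\]-.5305)<.03/P[...,0]-.527)<.03/;s/P\[...,1\]+.0824)<.03/P[...,1]+.030)<.03/' m.py; python3 m.py w2; python3 roll.py;python3 roll.py
```

```text
time_s: 9.98
tcp_pos: [0.5281, -0.0279, 0.2281]
eef_rot: [-179.9, 0.1, -120.4]
contact_force: [-1.1, -0.3, -1.0]
gripper_width: 0.0498
gripper_force: 0.0
head px 350 282.14 208.43714285714285 [ 0.52449406 -0.03589422  0.15504724] ((526.4337768554688, -33.173072814941406), (26.445648193359375, 11.511655807495117), 60.89730453491211)
[ 0.52726627 -0.02799099  0.22671067] [-1.79981648e+02  5.35480836e-02 -1.20407231e+02] [-0.87636257 -0.08169118  0.45123221]
side head 65 [ 0.52187199 -0.0270094   0.14497929] [[ 0.51324964 -0.03913276  0.12992321]
 [ 0.53140697 -0.01497237  0.15806365]]
scene 1426 y [0.0125 0.1708] x,z,slopes [ 0.5206  0.1006 -0.0454  0.001 ] maxz 0.14238639058804373
side 1302 y [0.0188 0.1742] x,z,slopes [ 0.5201  0.1005 -0.0502 -0.003 ] maxz 0.14280798117723767
scene 1429 y [0.0126 0.1704] x,z,slopes [ 0.5207  0.1005 -0.045  -0.0021] maxz 0.14260229061017213
side 1294 y [0.0204 0.1744] x,z,slopes [ 5.201e-01  1.004e-01 -4.830e-02 -2.000e-04] maxz 0.14280153962057135
```

View pics/w2.png

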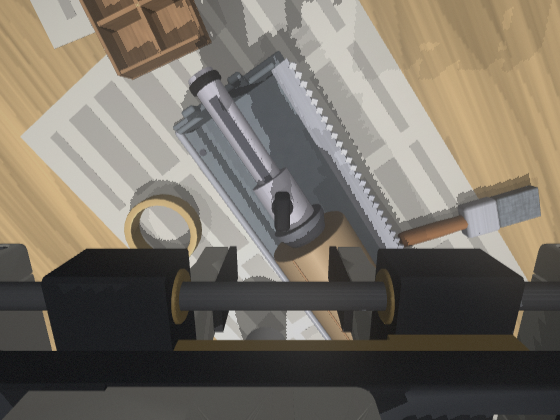

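The screw is at about 0.04 rad, so tight. But the hub travelled only 49 mm while the TCP travelled 52 mm, and the roll sits about 2 mm further back than when loaded. The head slipped in the grip, so the spring is probably underloaded. I'll regrip harder and redo the loading.

To row units: 0.1 m is 2, 0.09 m is 1.8.

```bash
echo '{"dx": [0.102,0.102,0.102,0.102,0.102,0.102,0.102],"dy": [-0.03,-0.03,-0.03,-0.03,-0.03,-0.03,-0.03],"dz": [0.5,1,1.5,1.8,2,2,2],"ax": [0,0,0,0,0,0,0],"ay": [0,0,0,0,0,0,0],"az": [0,0,0,0,0,0,0]}' > rows.txt && python3 -m pendant rows.txt 0.05
echo '{"dx": [0,0,0,0,0,0,0,0,0,0,0,0],"dy": [0,0,0,0,0,0,0,0,0,0,0,0],"dz": [0,0,0,0,0,0,0,0,0,0,0,0],"ax": [0,0,0,0,0,0,0,0,0,0,0,0],"ay": [0,0,0,0,0,0,0,0,0,0,0,0],"az": [0,0,0,0,0,0,0,0,0,0,0,0]}' > rows.txt && python3 -m pendant rows.txt 0.0 60; python3 f.py; python3 roll.py
```

```text
time_s: 10.87
tcp_pos: [0.5261, -0.0334, 0.1265]
eef_rot: [180.0, -0.1, -120.4]
contact_force: [-0.2, 0.2, -0.3]
gripper_width: 0.0502
gripper_force: 0.0
time_s: 11.87
tcp_pos: [0.526, -0.0333, 0.1267]
eef_rot: [180.0, -0.0, -120.4]
contact_force: [-3.2, 0.5, 5.1]
gripper_width: 0.0115
gripper_force: 60.0
Fbar 0.6659765905754759 [-3.16931676  0.51473252  5.09928904] M [ 0.31017712  0.98628494 -0.05329056] along -0.05844087068010009 x [ 0.525955   -0.03328424  0.12673281] [ 1.79997937e+02 -4.03034054e-03 -1.20396545e+02]
scene 1425 y [0.0123 0.1713] x,z,slopes [ 0.5207  0.1006 -0.049  -0.0034] maxz 0.14242113655704622
side 1291 y [0.0211 0.1745] x,z,slopes [ 0.5199  0.1003 -0.0477 -0.001 ] maxz 0.14253513224861636
```

```bash
echo '{"dx": [0.006,0.006,0.006,0.006,0.006,0.006,0.006,0.006,0.006,0.006,0.006,0.006],"dy": [0.01,0.01,0.01,0.01,0.01,0.01,0.01,0.01,0.01,0.01,0.01,0.01],"dz": [0,0,0,0,0,0,0,0,0,0,0,0],"ax": [0,0,0,0,0,0,0,0,0,0,0,0],"ay": [0,0,0,0,0,0,0,0,0,0,0,0],"az": [-0.6,-1.6,-2.6,-3.6,-4.6,-5.6,-6.6,-7.6,-8.6,-9.6,-10.4,-10.4]}' > rows.txt && python3 -m pendant rows.txt
echo '{"dx": [0,0],"dy": [0,0],"dz": [0,0],"ax": [0,0],"ay": [0,0],"az": [0,0]}' > rows.txt && python3 -m pendant rows.txt; python3 f.py; python3 roll.py
```

```text
time_s: 12.97
tcp_pos: [0.5269, -0.0333, 0.1268]
eef_rot: [-179.9, -0.1, -68.2]
contact_force: [5.1, -3.0, -0.6]
gripper_width: 0.0117
gripper_force: 60.0
time_s: 13.13
tcp_pos: [0.5269, -0.0333, 0.1268]
eef_rot: [-179.9, -0.1, -68.5]
contact_force: [6.2, -2.1, -1.6]
gripper_width: 0.0118
gripper_force: 60.0
Fbar -2.353364349210822 [ 6.2133858  -2.05800698 -1.57036631] M [-0.95828367 -1.95278211  0.10358719] along -0.058508682528450276 x [ 0.52690485 -0.03330658  0.12682311] [-1.79867297e+02 -5.83242860e-02 -6.85322496e+01]
scene 1284 y [0.0147 0.1701] x,z,slopes [ 0.5208  0.1005 -0.0483 -0.0009] maxz 0.14225765392035267
side 1295 y [0.0189 0.1741] x,z,slopes [ 0.5201  0.1003 -0.05   -0.0006] maxz 0.1425676835092511
```

```bash
echo '{"dx": [-0.016,-0.03,-0.03,-0.03],"dy": [-0.024,-0.03,-0.03,-0.03],"dz": [0,0,0,0],"ax": [0,0,0,0],"ay": [0,0,0,0],"az": [0,0,0,0]}' > rows.txt && python3 -m pendant rows.txt;python3 f.py; python3 roll.py;  echo '{"dx": [-0.008,-0.018,-0.018,-0.018],"dy": [-0.004,-0.006,-0.006,-0.006],"dz": [0,0,0,0],"ax": [0,0,0,0],"ay": [0,0,0,0],"az": [0,0,0,0]}' > rows.txt && python3 -m pendant rows.txt;python3 f.py; python3 roll.py
```

```text
time_s: 13.57
tcp_pos: [0.5269, -0.0321, 0.1268]
eef_rot: [-180.0, -0.1, -68.5]
contact_force: [3.4, -6.2, 0.4]
gripper_width: 0.0116
gripper_force: 60.0
Fbar -6.313217767535241 [ 3.44989297 -6.15473811  0.37607298] M [-1.96165796 -1.16450213  0.14106452] along -0.05729098673819846 x [ 0.52687888 -0.03208879  0.12678548] [-1.79981894e+02 -8.33786704e-02 -6.85329576e+01]
scene 1278 y [0.0148 0.1719] x,z,slopes [ 0.5208  0.1004 -0.0476 -0.0007] maxz 0.14238449435199185
side 1301 y [0.021  0.1755] x,z,slopes [ 5.200e-01  1.002e-01 -4.760e-02  5.000e-04] maxz 0.1427285370330409
time_s: 14.0
tcp_pos: [0.5269, -0.0315, 0.1268]
eef_rot: [-180.0, -0.1, -68.5]
contact_force: [3.4, -7.1, -0.5]
gripper_width: 0.0116
gripper_force: 60.0
Fbar -7.299049954961736 [ 3.39819031 -7.14413519 -0.48561224] M [-2.82596736 -1.41557053  0.16087552] along -0.056695805231649105 x [ 0.52687991 -0.0314929   0.126794  ] [-1.79990928e+02 -1.08525034e-01 -6.85370287e+01]
scene 1279 y [0.0174 0.1724] x,z,slopes [ 0.5208  0.1004 -0.0496 -0.0014] maxz 0.14271978289937617
side 1304 y [0.021  0.1757] x,z,slopes [ 0.5201  0.1003 -0.0516 -0.002 ] maxz 0.14253960322641288
```

To row units: -0.0017 m is -0.034, -0.0012 m is -0.024.

```bash
echo '{"dx": [-0.012,-0.024,-0.034,-0.034,-0.034],"dy": [-0.004,-0.008,-0.012,-0.012,-0.012],"dz": [0,0,0,0,0],"ax": [0,0,0,0,0],"ay": [0,0,0,0,0],"az": [0,0,0,0,0]}' > rows.txt && python3 -m pendant rows.txt;python3 f.py; python3 roll.py;  echo '{"dx": [0,0,0,0,0],"dy": [0,0,0,0,0],"dz": [0,0,0,0,0],"ax": [0,0,0,0,0],"ay": [0,0,0,0,0],"az": [0.8,1.6,2.4,2.8,2.8]}' > rows.txt && python3 -m pendant rows.txt;python3 f.py; python3 roll.py
```

```text
time_s: 14.52
tcp_pos: [0.5268, -0.0303, 0.1268]
eef_rot: [180.0, -0.2, -68.5]
contact_force: [4.9, -11.0, -1.0]
gripper_width: 0.0116
gripper_force: 60.0
Fbar -11.192704469855785 [  4.92175703 -10.96901823  -0.99089684] M [-4.01488972 -1.78698586  0.12024846] along -0.05550122843780576 x [ 0.52679018 -0.03030131  0.12680869] [ 1.79981471e+02 -1.50151592e-01 -6.85362847e+01]
scene 1283 y [0.0176 0.1732] x,z,slopes [ 0.5206  0.1004 -0.0472 -0.0006] maxz 0.1425590834441814
side 1309 y [0.0217 0.1767] x,z,slopes [ 0.5201  0.1003 -0.0478 -0.0019] maxz 0.14253913652335504
time_s: 15.03
tcp_pos: [0.5265, -0.0304, 0.1268]
eef_rot: [180.0, -0.1, -82.7]
contact_force: [3.5, -11.3, 0.3]
gripper_width: 0.0118
gripper_force: 60.0
Fbar -11.433203663122725 [  3.53741715 -11.27616516   0.25171454] M [-4.02928914 -1.42616626 -0.02320174] along -0.055546415531991175 x [ 0.52651048 -0.03035996  0.12679579] [ 1.79991832e+02 -1.49314902e-01 -8.26849927e+01]
scene 1352 y [0.0176 0.1731] x,z,slopes [ 0.5207  0.1006 -0.0507 -0.0014] maxz 0.14276325585925298
side 1301 y [0.0221 0.1772] x,z,slopes [ 0.52    0.1004 -0.0483 -0.0016] maxz 0.1424339374284589
```

To row units: 12 degrees is 2.4.

```bash
echo '{"dx": [0,0,0,0],"dy": [0,0,0,0],"dz": [0,0,0,0],"ax": [0,0,0,0],"ay": [0,0,0,0],"az": [0.8,1.6,2.4,2.4]}' > rows.txt && python3 -m pendant rows.txt;python3 f.py; python3 roll.py;  echo '{"dx": [0,0,0,0],"dy": [0,0,0,0],"dz": [0,0,0,0],"ax": [0,0,0,0],"ay": [0,0,0,0],"az": [0.8,1.6,2.4,2.4]}' > rows.txt && python3 -m pendant rows.txt;python3 f.py; python3 roll.py
```

```text
time_s: 15.47
tcp_pos: [0.5263, -0.0304, 0.1268]
eef_rot: [180.0, -0.1, -94.8]
contact_force: [3.0, -10.3, 1.4]
gripper_width: 0.0114
gripper_force: 60.0
Fbar -10.468767498267894 [  3.01463875 -10.33573561   1.38250321] M [-3.86645643 -1.08119246 -0.11658382] along -0.05554517176519007 x [ 0.52625921 -0.03037076  0.12678114] [ 1.79998979e+02 -1.49296269e-01 -9.48024115e+01]
scene 1430 y [0.0147 0.1729] x,z,slopes [ 0.5207  0.1003 -0.0484  0.0018] maxz 0.14247901437613725
side 1305 y [0.023  0.1768] x,z,slopes [ 0.5201  0.1003 -0.0502  0.0012] maxz 0.14234418476650715
time_s: 15.9
tcp_pos: [0.526, -0.0304, 0.1268]
eef_rot: [-180.0, -0.2, -106.8]
contact_force: [1.3, -9.1, 2.5]
gripper_width: 0.0116
gripper_force: 60.0
Fbar -9.168205071196171 [ 1.34316173 -9.11389291  2.51860129] M [-3.62914677 -0.74550214 -0.07204485] along -0.05552549570393631 x [ 0.52601709 -0.03036268  0.12677416] [-1.79994186e+02 -1.51058476e-01 -1.06808092e+02]
scene 1428 y [0.0149 0.1728] x,z,slopes [ 0.5208  0.1004 -0.0469 -0.0012] maxz 0.14266947137921468
side 1300 y [0.0223 0.1767] x,z,slopes [ 0.5202  0.1003 -0.0486 -0.0022] maxz 0.14273428585297226
```

To row units: 13 degrees is 2.6.

```bash
echo '{"dx": [0,0,0,0,0,0],"dy": [0,0,0,0,0,0],"dz": [0,0,0,0,0,0],"ax": [0,0,0,0,0,0],"ay": [0,0,0,0,0,0],"az": [0.8,1.6,2.4,2.6,2.6,2.6]}' > rows.txt && python3 -m pendant rows.txt;python3 f.py; python3 roll.py;python3 roll.py
```

```text
time_s: 16.5
tcp_pos: [0.5258, -0.0303, 0.1268]
eef_rot: [-180.0, -0.2, -119.6]
contact_force: [0.8, -8.3, 3.3]
gripper_width: 0.0115
gripper_force: 60.0
Fbar -8.35037856484837 [ 0.76458149 -8.32291031  3.29708248] M [-3.39056033e+00 -3.63488024e-01 -2.83855166e-03] along -0.0554180638956714 x [ 0.52575689 -0.0302676   0.12676243] [-1.79983227e+02 -1.51297337e-01 -1.19570226e+02]
scene 1424 y [0.0149 0.1727] x,z,slopes [ 0.5208  0.1006 -0.0475 -0.002 ] maxz 0.1426440865750264
side 1311 y [0.0222 0.1772] x,z,slopes [ 0.5201  0.1004 -0.051  -0.0035] maxz 0.14241735117196969
scene 1432 y [0.0149 0.1728] x,z,slopes [ 5.208e-01  1.004e-01 -4.700e-02 -4.000e-04] maxz 0.1425863591540168
side 1305 y [0.0215 0.177 ] x,z,slopes [ 0.5202  0.1005 -0.0485 -0.0037] maxz 0.1423389045506039
```

The hub holds during tightening this time. I take the arm's push off first and check the clamp holds before opening.

Units first: shifts go in units of 50 mm and turns go in units of 5 degrees. So 0.0013 m is 0.026, -0.0008 m is -0.016.

```bash
echo '{"dx": [0.012,0.026,0.026,0.026],"dy": [-0.008,-0.016,-0.016,-0.016],"dz": [0,0,0,0],"ax": [0,0,0,0],"ay": [0,0,0,0],"az": [0,0,0,0]}' > rows.txt && python3 -m pendant rows.txt;python3 f.py; python3 roll.py;python3 roll.py
```

```text
time_s: 17.03
tcp_pos: [0.5258, -0.0313, 0.1268]
eef_rot: [-180.0, -0.1, -119.6]
contact_force: [-1.3, -6.4, 4.2]
gripper_width: 0.0117
gripper_force: 60.0
Fbar -6.2956514305336455 [-1.256327   -6.36282861  4.23095673] M [-2.42677109  0.01360637 -0.06252177] along -0.056434919232136366 x [ 0.52583441 -0.03128186  0.12676274] [-1.79997602e+02 -1.05483503e-01 -1.19557079e+02]
scene 1431 y [0.0138 0.1726] x,z,slopes [ 0.5207  0.1004 -0.0472  0.0018] maxz 0.14254060849792927
side 1308 y [0.0211 0.1761] x,z,slopes [ 0.52    0.1003 -0.0483 -0.0008] maxz 0.14234896703158367
scene 1424 y [0.0136 0.1724] x,z,slopes [ 0.5206  0.1006 -0.0473 -0.001 ] maxz 0.14261407036907436
side 1305 y [0.0209 0.1759] x,z,slopes [ 0.52    0.1004 -0.0468  0.    ] maxz 0.14278049753605146
```

To row units: 2 degrees is 0.4.

```bash
echo '{"dx": [0,0,0],"dy": [0,0,0],"dz": [0,0,0],"ax": [0,0,0],"ay": [0,0,0],"az": [0.4,0.6,0.6]}' > rows.txt && python3 -m pendant rows.txt;python3 f.py; echo '{"dx": [0,0,0],"dy": [0,0,0],"dz": [0,0,0],"ax": [0,0,0],"ay": [0,0,0],"az": [0.4,0.6,0.6]}' > rows.txt && python3 -m pendant rows.txt;python3 f.py;  echo '{"dx": [0.012,0.026,0.026],"dy": [-0.008,-0.016,-0.016],"dz": [0,0,0],"ax": [0,0,0],"ay": [0,0,0],"az": [0,0,0]}' > rows.txt && python3 -m pendant rows.txt;python3 f.py; python3 roll.py
```

```text
time_s: 17.48
tcp_pos: [0.5258, -0.0313, 0.1268]
eef_rot: [-180.0, -0.1, -122.6]
contact_force: [0.2, -6.8, 4.3]
gripper_width: 0.0118
gripper_force: 60.1
Fbar -6.777996136700629 [ 0.21947789 -6.77493558  4.25859059] M [-2.34827769  0.0497993   0.45634929] along -0.05643189451807742 x [ 0.52580012 -0.03128048  0.12675905] [-1.79989504e+02 -1.22208251e-01 -1.22562836e+02]
time_s: 17.73
tcp_pos: [0.5258, -0.0313, 0.1268]
eef_rot: [-180.0, -0.1, -125.5]
contact_force: [-1.3, -7.1, 3.9]
gripper_width: 0.0117
gripper_force: 61.8
Fbar -6.988221289676672 [-1.30731872 -7.05860632  3.93421368] M [-2.37111935  0.17070473  1.21952733] along -0.05641026238236528 x [ 0.52580013 -0.03125882  0.12677908] [-1.79976291e+02 -1.38769453e-01 -1.25484330e+02]
time_s: 17.98
tcp_pos: [0.5258, -0.032, 0.1268]
eef_rot: [-180.0, -0.1, -125.4]
contact_force: [-1.5, -3.0, 4.4]
gripper_width: 0.0121
gripper_force: 61.7
Fbar -2.8747374680241213 [-1.54370683 -2.95192815  4.39359371] M [-1.18315875  0.59733081  1.16757611] along -0.057173531411220044 x [ 0.52583382 -0.03202131  0.12676159] [-1.79999032e+02 -5.30132318e-02 -1.25407368e+02]
scene 1430 y [0.0129 0.1722] x,z,slopes [ 0.5209  0.1005 -0.0461 -0.0045] maxz 0.14265611451898225
side 1297 y [0.0199 0.1753] x,z,slopes [ 5.201e-01  1.003e-01 -4.440e-02  3.000e-04] maxz 0.14257609799900356
```

To row units: -4 degrees is -0.8.

```bash
echo '{"dx": [0,0,0,0,0,0],"dy": [0,0,0,0,0,0],"dz": [0,0,0,0,0,0],"ax": [0,0,0,0,0,0],"ay": [0,0,0,0,0,0],"az": [-0.4,-0.8,-0.8,-0.8,-0.8,-0.8]}' > rows.txt && python3 -m pendant rows.txt;python3 f.py;python3 roll.py; echo '{"dx": [-0.02,-0.034,-0.034,-0.034],"dy": [0.012,0.02,0.02,0.02],"dz": [0,0,0,0],"ax": [0,0,0,0],"ay": [0,0,0,0],"az": [0,0,0,0]}' > rows.txt && python3 -m pendant rows.txt;python3 f.py; python3 roll.py; echo '{"dx": [0,0,0,0,0,0],"dy": [0,0,0,0,0,0],"dz": [0,0,0,0,0,0],"ax": [0,0,0,0,0,0],"ay": [0,0,0,0,0,0],"az": [0,0,0,0,0,0]}' > rows.txt && python3 -m pendant rows.txt;python3 f.py
```

```text
time_s: 18.58
tcp_pos: [0.5259, -0.032, 0.1267]
eef_rot: [180.0, -0.0, -121.5]
contact_force: [-1.8, -3.3, 5.2]
gripper_width: 0.0118
gripper_force: 60.0
Fbar -3.1789159902084743 [-1.80982661 -3.26920281  5.20217631] M [-1.36730377  0.48815419  0.11116615] along -0.05716391013016981 x [ 0.52587604 -0.03200966  0.12674608] [ 1.79989838e+02 -2.83634919e-02 -1.21523928e+02]
scene 1434 y [0.013  0.1723] x,z,slopes [ 0.5208  0.1004 -0.0498 -0.002 ] maxz 0.1424758935292902
side 1302 y [0.0205 0.1756] x,z,slopes [ 5.200e-01  1.004e-01 -4.830e-02 -1.000e-04] maxz 0.14237634629306156
time_s: 19.02
tcp_pos: [0.5258, -0.031, 0.1267]
eef_rot: [-180.0, -0.1, -121.5]
contact_force: [-0.7, -9.3, 5.3]
gripper_width: 0.0118
gripper_force: 60.0
Fbar -9.286637756035432 [-0.67825009 -9.32938826  5.30186199] M [-3.45132976  0.05661577  0.11831316] along -0.056172113493902553 x [ 0.52580792 -0.03102004  0.1267413 ] [-1.79988610e+02 -1.12051812e-01 -1.21523761e+02]
scene 1425 y [0.0137 0.1726] x,z,slopes [ 0.5208  0.1005 -0.0486 -0.0025] maxz 0.1422701098982968
side 1309 y [0.0202 0.176 ] x,z,slopes [ 0.52    0.1004 -0.0478 -0.0028] maxz 0.1423483392266569
time_s: 19.62
tcp_pos: [0.5258, -0.031, 0.1267]
eef_rot: [-180.0, -0.1, -121.5]
contact_force: [0.1, -9.6, 4.5]
gripper_width: 0.0115
gripper_force: 60.0
Fbar -9.563543512528865 [ 0.10854511 -9.56886996  4.50372834] M [-3.39744189  0.09972598  0.07853904] along -0.056156087769440526 x [ 0.52579794 -0.03100447  0.12673466] [-1.79991095e+02 -1.10410109e-01 -1.21522533e+02]
```

```bash
cat > avg.py <<'E'
from h import *
def one(n):
    c=r.capture(n); P=pts(c); h=cv2.cvtColor(c['frame'],cv2.COLOR_RGB2HSV)
    m=(h[...,0]>8)&(h[...,0]<25)&(h[...,1]>70)&(abs(P[...,0]-.525)<.055)&(P[...,1]>.05)&(P[...,1]<.2)&(P[...,2]>.07)&(P[...,2]<.16)&(c['z_map']>0)
    return np.percentile(P[m][:,1],98)
print('roll end',[np.round([one('side'),one('scene')],4).tolist() for _ in range(3)])
E
python3 avg.py; echo '{"dx": [0,0,0],"dy": [0,0,0],"dz": [0,0,0],"ax": [0,0,0],"ay": [0,0,0],"az": [0,0,0]}' > rows.txt && python3 -m pendant rows.txt 0.014; python3 f.py; python3 avg.py; echo '{"dx": [0,0,0,0],"dy": [0,0,0,0],"dz": [0,0,0,0],"ax": [0,0,0,0],"ay": [0,0,0,0],"az": [0,0,0,0]}' > rows.txt && python3 -m pendant rows.txt 0.05;python3 avg.py;python3 f.py
```

```text
roll end [[0.1756, 0.1715], [0.1755, 0.1714], [0.1754, 0.1713]]
time_s: 20.17
tcp_pos: [0.5262, -0.0296, 0.1263]
eef_rot: [180.0, 0.0, -121.5]
contact_force: [2.4, -2.0, 0.5]
gripper_width: 0.0137
gripper_force: 1.3
Fbar -2.061641130942389 [ 2.35132919 -1.95115874  0.53544124] M [-0.91813907 -0.52598635  0.00203214] along -0.05479901356511453 x [ 0.52622438 -0.02962545  0.12634061] [ 1.79991810e+02  1.61211487e-02 -1.21485866e+02]
roll end [[0.1749, 0.1698], [0.1745, 0.1701], [0.1747, 0.1704]]
time_s: 20.8
tcp_pos: [0.526, -0.0294, 0.1265]
eef_rot: [180.0, 0.0, -121.4]
contact_force: [0.1, -0.1, 0.1]
gripper_width: 0.0351
gripper_force: 0.0
roll end [[0.1745, 0.1697], [0.1741, 0.1699], [0.174, 0.1696]]
Fbar 0.5424179013915051 [ 0.44938851  0.56456463 -0.21367087] M [ 0.04247061 -0.02817469  0.00564554] along -0.05480966341397984 x [ 0.52615357 -0.02963951  0.12656585] [ 1.79998858e+02  2.04867683e-03 -1.21399737e+02]
```

To row units: -0.1 m is -2, -0.09 m is -1.8.

```bash
echo '{"dx": [0,0,0,0,0],"dy": [0,0,0,0,0],"dz": [-0.6,-1.2,-1.8,-2,-2],"ax": [0,0,0,0,0],"ay": [0,0,0,0,0],"az": [0,0,0,0,0]}' > rows.txt && python3 -m pendant rows.txt 0.05; python3 m.py w3; python3 - <<'E'
from h import *
for n in('w1','w2','w3'):
    c=dict(np.load(f'pics/{n}.npz')); P=pts(c); f=c['frame'].astype(int)
    y0=-.0824 if n=='w1' else -.033
    m=(f.max(2)<60)&(c['z_map']>0)&(abs(P[...,0]-.5275)<.03)&(abs(P[...,1]-y0)<.025)&(P[...,2]>.15)&(P[...,2]<.16)
    q=P[m]; print(n,cv2.minAreaRect((q[:,:2]*1000).astype(np.float32)), np.array(c['cam_to_world'])[:3,3])
    # subpixel: rays of mask contour on plane z=.155
    v,u=np.where(m); T=np.array(c['cam_to_world']); k=[]
    cn=max(cv2.findContours(m.astype(np.uint8),cv2.RETR_EXTERNAL,cv2.CHAIN_APPROX_NONE)[0],key=len)[:,0]
    for a,b in cn:
        o,d=ray(c,a,b); k.append((o+d*(.155-o[2])/d[2])[:2]*1000)
    print('  contour',cv2.minAreaRect(np.array(k,np.float32)))
    # collar end (-y side): brightest grey points with z>.112, along bar
    d=np.array([-.0479,.9989]); mm=(P[...,2]>.1145)&(P[...,2]<.13)&(abs(P[...,0]-.5275+.0479*(P[...,1]-y0))<.012)&(P[...,1]<y0)&(P[...,1]>y0-.04)
    print('  collar end along', np.percentile(P[mm][:,1],2), 'head', q[:,1].mean())
    hcol=cv2.cvtColor(c['frame'],cv2.COLOR_RGB2HSV); br=(hcol[...,0]>8)&(hcol[...,0]<25)&(hcol[...,1]>70)&(P[...,2]>.12)&(P[...,2]<.15)&(abs(P[...,0]-.5275)<.03)
    if br.any(): print('  roll near end', np.percentile(P[br][:,1],2))
E
```

```text
time_s: 21.52
tcp_pos: [0.5279, -0.0294, 0.2299]
eef_rot: [-179.7, 0.2, -121.4]
contact_force: [0.1, 0.7, 0.4]
gripper_width: 0.0497
gripper_force: 0.0
head px 338 282.9881656804734 210.31360946745562 [ 0.52509792 -0.03502196  0.15492128] ((526.606689453125, -32.53226852416992), (27.989774703979492, 11.08167839050293), 59.04313278198242)
[ 0.52679004 -0.02942355  0.22778552] [-1.79891605e+02  1.36412610e-01 -1.21402393e+02] [ 0.24945422 -0.24654021 -0.85454012]
side head 61 [ 0.52247114 -0.02619067  0.14457131] [[ 0.5151669  -0.03769096  0.13062506]
 [ 0.531784   -0.01526779  0.15544549]]
w1 ((528.7940673828125, -82.4876708984375), (27.029150009155273, 10.994070053100586), 63.568965911865234) [ 0.49746854 -0.15155626  0.38581856]
  contour ((528.5773315429688, -83.02426147460938), (27.517749786376953, 10.927099227905273), 63.73219680786133)
  collar end along -0.1039967728252573 head -0.08447316107906881
  roll near end 0.020739791315776253
w2 ((526.4690551757812, -33.40810012817383), (26.883468627929688, 11.488903999328613), 60.1061897277832) [ 0.48929793 -0.09451252  0.38668287]
  contour ((526.2705078125, -33.738868713378906), (27.37717628479004, 11.403006553649902), 60.0240364074707)
  collar end along -0.05458978218271768 head -0.03618637795472596
  roll near end 0.011843071728397585
w3 ((526.606689453125, -32.53220748901367), (27.989791870117188, 11.081679344177246), 59.04273986816406) [ 0.48754918 -0.09541027  0.3884049 ]
  contour ((526.169921875, -33.16290283203125), (28.462459564208984, 11.004549980163574), 58.800453186035156)
  collar end along -0.054290942811645135 head -0.035442922489623635
  roll near end 0.012097563263784736
```

On release the roll end springs back about 1.5 mm: the clamped hub gives way a little under the spring, so the final load is lower than the load I set. I'll regrip, slacken to read the load that was left, then set a higher one.

To row units: 0.1 m is 2, 0.0032 m is 0.064.

```bash
echo '{"dx": [0.064,0.064,0.064,0.064,0.064,0.064,0.064],"dy": [-0.02,-0.02,-0.02,-0.02,-0.02,-0.02,-0.02],"dz": [0.5,1,1.5,1.8,2,2,2],"ax": [0,0,0,0,0,0,0],"ay": [0,0,0,0,0,0,0],"az": [0,0,0,0,0,0,0]}' > rows.txt && python3 -m pendant rows.txt 0.05
echo '{"dx": [0,0,0,0,0,0,0,0,0,0,0],"dy": [0,0,0,0,0,0,0,0,0,0,0],"dz": [0,0,0,0,0,0,0,0,0,0,0],"ax": [0,0,0,0,0,0,0,0,0,0,0],"ay": [0,0,0,0,0,0,0,0,0,0,0],"az": [0,0,0,0,0,0,0,0,0,0,0]}' > rows.txt && python3 -m pendant rows.txt 0.0 60; python3 f.py
echo '{"dx": [-0.04,-0.052,-0.052,-0.052],"dy": [0.03,0.032,0.032,0.032],"dz": [0,0,0,0],"ax": [0,0,0,0],"ay": [0,0,0,0],"az": [0,0,0,0]}' > rows.txt && python3 -m pendant rows.txt; python3 f.py; python3 avg.py;  echo '{"dx": [0.04,0.052,0.052,0.052],"dy": [-0.03,-0.032,-0.032,-0.032],"dz": [0,0,0,0],"ax": [0,0,0,0],"ay": [0,0,0,0],"az": [0,0,0,0]}' > rows.txt && python3 -m pendant rows.txt; python3 f.py; python3 avg.py
```

```text
time_s: 22.2
tcp_pos: [0.525, -0.0331, 0.126]
eef_rot: [179.9, -0.1, -121.4]
contact_force: [0.2, 0.5, 0.8]
gripper_width: 0.0499
gripper_force: 0.0
time_s: 23.12
tcp_pos: [0.5256, -0.033, 0.1268]
eef_rot: [-180.0, 0.0, -121.4]
contact_force: [-0.2, -1.3, 2.1]
gripper_width: 0.0114
gripper_force: 60.0
Fbar -1.2599411290365248 [-0.16088838 -1.26904363  2.1288889 ] M [-0.35111525 -0.16606881 -0.03230046] along -0.058133513854996884 x [ 0.52559811 -0.03299366  0.12679796] [-1.79972666e+02  1.06198471e-02 -1.21394727e+02]
time_s: 23.45
tcp_pos: [0.5255, -0.031, 0.1268]
eef_rot: [-179.9, -0.1, -121.4]
contact_force: [2.2, -7.7, 1.0]
gripper_width: 0.0114
gripper_force: 60.0
Fbar -7.75700361534833 [ 2.23749654 -7.65825161  1.02056492] M [-2.94173676 -0.80696948 -0.02521813] along -0.05616356359900141 x [ 0.52548235 -0.03102709  0.12682604] [-1.79944239e+02 -9.05649585e-02 -1.21386169e+02]
roll end [[0.1761, 0.1724], [0.1757, 0.1719], [0.1764, 0.1718]]
time_s: 24.08
tcp_pos: [0.5256, -0.0332, 0.1268]
eef_rot: [-180.0, -0.0, -121.4]
contact_force: [1.5, -3.9, 2.5]
gripper_width: 0.0118
gripper_force: 60.0
Fbar -3.936366851553751 [ 1.53163107 -3.8672557   2.45513833] M [-1.55877059 -0.50066414  0.04140329] along -0.0582945985777236 x [ 0.52560349 -0.03315466  0.12678998] [-1.79966668e+02 -3.98900381e-03 -1.21395007e+02]
roll end [[0.1742, 0.1698], [0.174, 0.1698], [0.1742, 0.1698]]
```

```bash
p(){ python3 f.py|cut -c1-50; python3 - <<'E'
exec(open('avg.py').read().split('print')[0])
print('   end',one('side'),one('scene'),r.get_state()['time_s'])
E
}
p; echo '{"dx": [-0.052],"dy": [0.032],"dz": [0],"ax": [0],"ay": [0],"az": [0]}' > rows.txt && python3 -m pendant rows.txt>/dev/null; p;echo '{"dx": [0],"dy": [0],"dz": [0],"ax": [0],"ay": [0],"az": [0]}' > rows.txt && python3 -m pendant rows.txt>/dev/null; p;echo '{"dx": [0],"dy": [0],"dz": [0],"ax": [0],"ay": [0],"az": [0]}' > rows.txt && python3 -m pendant rows.txt>/dev/null; p;echo '{"dx": [0,0],"dy": [0,0],"dz": [0,0],"ax": [0,0],"ay": [0,0],"az": [0,0]}' > rows.txt && python3 -m pendant rows.txt>/dev/null; p;echo '{"dx": [0,0],"dy": [0,0],"dz": [0,0],"ax": [0,0],"ay": [0,0],"az": [0,0]}' > rows.txt && python3 -m pendant rows.txt>/dev/null; p; python3 f.py
```

```text
Fbar -5.193379507347393 [ 0.98264499 -5.15197799  
   end 0.1741739264887983 0.1698556318206207 24.4833
Fbar -13.256333785781662 [  2.61277977 -13.1456418
   end 0.17618744539340664 0.17228789597914038 24.6667
Fbar -7.74413469377751 [ 1.91398683 -7.66088169  3
   end 0.17640467227200918 0.17184687149767774 24.85
Fbar -8.253125155782763 [ 1.20614556 -8.2043756   
   end 0.17612804446256247 0.1720160876375588 25.0333
Fbar -8.401230380599818 [ 2.22956455 -8.30356816  
   end 0.1763623931316443 0.17207435132655832 25.3
Fbar -8.65697175666574 [ 2.20931324 -8.56056227  3
   end 0.17610507523648933 0.1721595192062097 25.5667
Fbar -8.355329746263708 [ 1.8707275  -8.27482421  4.06970667] M [-3.02607231e+00 -8.09477902e-01 -2.52570124e-03] along -0.055753006753504086 x [ 0.52546669 -0.03061683  0.12679308] [-1.79959797e+02 -5.80062633e-02 -1.21385492e+02]
```

```bash
python3 - <<'E'
from h import *
snap('side','e1'); snap('scene','g1')
E
echo '{"dx": [0.04,0.08,0.104,0.104,0.104],"dy": [-0.024,-0.048,-0.064,-0.064,-0.064],"dz": [0,0,0,0,0],"ax": [0,0,0,0,0],"ay": [0,0,0,0,0],"az": [0,0,0,0,0]}' > rows.txt && python3 -m pendant rows.txt | grep -v grip; python3 f.py|cut -c1-60; python3 avg.py;python3 - <<'E'
from h import *
snap('side','e2'); snap('scene','g2')
o=[]
for a,b,(y0,y1,x0,x1) in (('e1','e2',(140,280,190,310)),('g1','g2',(190,280,205,375))):
    A,B=[cv2.imread(f'pics/{k}.png')[y0:y1,x0:x1] for k in(a,b)]
    D=np.clip(cv2.absdiff(A,B).astype(int)*3,0,255).astype(np.uint8)
    o.append(np.hstack([cv2.resize(k,(380,290)) for k in(A,D)]))
cv2.imwrite('pics/diff.png',np.vstack(o))
E
```

```text
time_s: 26.08
tcp_pos: [0.5257, -0.0354, 0.1268]
eef_rot: [-180.0, 0.1, -121.4]
contact_force: [1.5, -0.5, 4.5]
Fbar -0.553726972970076 [ 1.53904522 -0.4805353   4.49991321
roll end [[0.1731, 0.1691], [0.1731, 0.1691], [0.1729, 0.1692]]
```

View pics/diff.png

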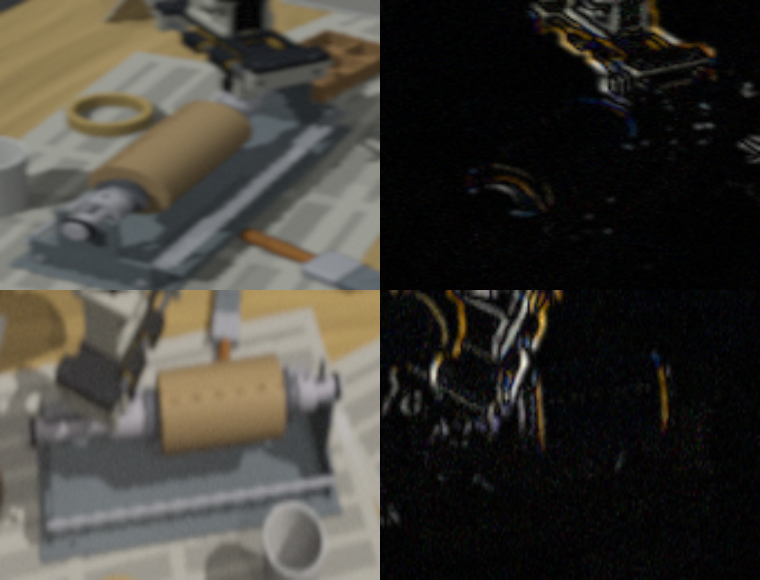

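Units first: shifts go in units of 50 mm and turns go in units of 5 degrees. So 0.0017 m is 0.034, -0.001 m is -0.02.

```bash
q(){ python3 f.py|sed 's/M.*along/along/'|cut -c1-110; }
q; echo '{"dx": [0.034,0.034,0.034],"dy": [-0.02,-0.02,-0.02],"dz": [0,0,0],"ax": [0,0,0],"ay": [0,0,0],"az": [0,0,0]}' > rows.txt && python3 -m pendant rows.txt>/dev/null; q; echo '{"dx": [-0.034,-0.034,-0.034],"dy": [0.02,0.02,0.02],"dz": [0,0,0],"ax": [0,0,0],"ay": [0,0,0],"az": [0,0,0]}' > rows.txt && python3 -m pendant rows.txt>/dev/null; q
echo '{"dx": [0,0,0],"dy": [0,0,0],"dz": [0,0,0],"ax": [0,0,0],"ay": [0,0,0],"az": [-0.8,-1.4,-1.4]}' > rows.txt && python3 -m pendant rows.txt>/dev/null; q; echo '{"dx": [0.036,0.036,0.036],"dy": [-0.016,-0.016,-0.016],"dz": [0,0,0],"ax": [0,0,0],"ay": [0,0,0],"az": [0,0,0]}' > rows.txt && python3 -m pendant rows.txt>/dev/null; q;  echo '{"dx": [-0.036,-0.036,-0.036],"dy": [0.016,0.016,0.016],"dz": [0,0,0],"ax": [0,0,0],"ay": [0,0,0],"az": [0,0,0]}' > rows.txt && python3 -m pendant rows.txt>/dev/null; q
```

```text
Fbar 0.5194080501984586 [1.18422679 0.57676696 5.53295367] along -0.06058330356000138 x [ 0.52571429 -0.035440
Fbar 1.0580216175975818 [0.73176607 1.09427692 4.5407049 ] along -0.0626031186981983 x [ 0.52580479 -0.0374582
Fbar -1.9126599175729002 [ 1.70051783 -1.83322166  5.46487991] along -0.061140002273237876 x [ 0.52574803 -0.0
Fbar -3.6851181084023272 [ 2.77887735 -3.5559214   3.99823724] along -0.061202852209451784 x [ 0.52587491 -0.0
Fbar -0.5061787921206274 [ 2.7838196  -0.3732444   4.73971136] along -0.06273888314646348 x [ 0.52594455 -0.03
Fbar -1.6994933266302117 [ 4.47267453 -1.48688779  4.5908354 ] along -0.061131699345691896 x [ 0.52580314 -0.0
```

To row units: 13 degrees is 2.6.

```bash
q(){ python3 f.py|sed 's/x \[.*\] \[/rot/'; }
echo '{"dx": [0,0,0,0],"dy": [0,0,0,0],"dz": [0,0,0,0],"ax": [0,0,0,0],"ay": [0,0,0,0],"az": [1,2,2.6,2.6]}' > rows.txt && python3 -m pendant rows.txt>/dev/null; q; echo '{"dx": [0.032,0.032,0.032],"dy": [-0.024,-0.024,-0.024],"dz": [0,0,0],"ax": [0,0,0],"ay": [0,0,0],"az": [0,0,0]}' > rows.txt && python3 -m pendant rows.txt|grep -E 'time|rot'; q; echo '{"dx": [-0.064,-0.064,-0.064],"dy": [0.048,0.048,0.048],"dz": [0,0,0],"ax": [0,0,0],"ay": [0,0,0],"az": [0,0,0]}' > rows.txt && python3 -m pendant rows.txt>/dev/null; q
```

```text
Fbar -1.5205813964294492 [ 2.70498007 -1.39254465  5.07639912] M [-0.16800365 -1.11417755  1.47041912] along -0.061019787883608935 rot-1.79965976e+02 -4.89556876e-03 -1.27477462e+02]
time_s: 28.32
eef_rot: [-180.0, 0.0, -127.3]
Fbar -0.4354979382968581 [ 2.81748624 -0.30087131  4.10106649] M [-0.11839275 -1.25058078  1.50446803] along -0.06289756498326579 rot-1.79961283e+02  8.60024292e-03 -1.27287269e+02]
Fbar -1.8699525373462784 [ 2.66822527 -1.74406302  6.00201805] M [-0.55184376 -1.12378503  1.41904607] along -0.05919300390335572 rot-1.79965009e+02 -2.12368692e-02 -1.27309115e+02]
```

```bash
q(){ python3 f.py|cut -c1-70; python3 - <<'E'
exec(open('avg.py').read().split('print')[0])
s=r.get_state()['tcp_pos'];a=[(one('side')+one('scene'))/2 for _ in range(2)]
print('   end',np.mean(a),'tcp y',s[1],r.get_state()['time_s'])
E
}
echo '{"dx": [0,0,0],"dy": [0,0,0],"dz": [0,0,0],"ax": [0,0,0],"ay": [0,0,0],"az": [-0.6,-1.2,-1.2]}' > rows.txt && python3 -m pendant rows.txt>/dev/null
echo '{"dx": [-0.016,-0.034,-0.034],"dy": [0.012,0.022,0.022],"dz": [0,0,0],"ax": [0,0,0],"ay": [0,0,0],"az": [0,0,0]}' > rows.txt && python3 -m pendant rows.txt>/dev/null; q
echo '{"dx": [-0.016,-0.034,-0.034],"dy": [0.012,0.022,0.022],"dz": [0,0,0],"ax": [0,0,0],"ay": [0,0,0],"az": [0,0,0]}' > rows.txt && python3 -m pendant rows.txt>/dev/null; q
echo '{"dx": [-0.016,-0.024,-0.024],"dy": [0.012,0.016,0.016],"dz": [0,0,0],"ax": [0,0,0],"ay": [0,0,0],"az": [0,0,0]}' > rows.txt && python3 -m pendant rows.txt>/dev/null; q
```

```text
Fbar -5.690789949663669 [ 4.03804728 -5.50342125  5.57912519] M [-2.15
   end 0.17211554601853474 tcp y -0.03280291303180176 29.2667
Fbar -9.277651393306561 [ 5.62093091 -9.01832896  4.31126715] M [-3.42
   end 0.1737645370109229 tcp y -0.03136961669025968 29.7167
Fbar -12.715592474496182 [  5.00970415 -12.48936595   3.63002694] M [-
   end 0.17429558212780455 tcp y -0.030440136492130534 30.1667
```

```bash
q(){ python3 f.py|cut -c1-70; python3 - <<'E'
exec(open('avg.py').read().split('print')[0])
s=r.get_state()['tcp_pos'];a=[(one('side')+one('scene'))/2 for _ in range(2)]
print('   end',np.mean(a),'tcp y',s[1],r.get_state()['time_s'])
E
}
echo '{"dx": [0,0],"dy": [0,0],"dz": [0,0],"ax": [0,0],"ay": [0,0],"az": [0,0]}' > rows.txt && python3 -m pendant rows.txt 0.05 >/dev/null; q;echo '{"dx": [0,0],"dy": [0,0],"dz": [0,0],"ax": [0,0],"ay": [0,0],"az": [0,0]}' > rows.txt && python3 -m pendant rows.txt>/dev/null; q; echo '{"dx": [0,0,0,0,0],"dy": [0,0,0,0,0],"dz": [-0.6,-1.2,-1.8,-2,-2],"ax": [0,0,0,0,0],"ay": [0,0,0,0,0],"az": [0,0,0,0,0]}' > rows.txt && python3 -m pendant rows.txt 0.05|tail -5; python3 m.py w4; cp pics/w4.npz pics/w4b.npz; python3 - <<'E'
import cv2
a=cv2.imread('pics/w4.png')[100:260,180:400]
cv2.imwrite('pics/w4c.png',cv2.resize(a,(770,560),interpolation=cv2.INTER_CUBIC))
E
```

```text
Fbar 0.35583391136259 [ 0.00666368  0.3565453  -0.38611781] M [0.02102
   end 0.17188099368720264 tcp y -0.029223884787889513 30.5333
Fbar 0.3087441000532888 [-0.12534414  0.3030735   0.10610436] M [ 0.02
   end 0.17183341591449247 tcp y -0.028334759890372055 30.9
tcp_pos: [0.5269, -0.0282, 0.2299]
eef_rot: [-179.8, 0.2, -121.4]
contact_force: [-0.1, 0.5, -0.4]
gripper_width: 0.0499
gripper_force: 0.0
head px 359 280.9359331476323 209.0807799442897 [ 0.52476137 -0.03566047  0.15508243] ((526.4887084960938, -32.80810546875), (27.593006134033203, 11.0508394241333), 58.6944465637207)
[ 0.52582967 -0.02820418  0.2277805 ] [-1.79894381e+02  1.35617355e-01 -1.21401182e+02] [-0.13657343 -0.04169958 -1.52202216]
side head 64 [ 0.52178074 -0.02686283  0.14489779] [[ 0.51466255 -0.03904523  0.13000284]
 [ 0.53215923 -0.01720216  0.15669005]]
```

View pics/w4c.png

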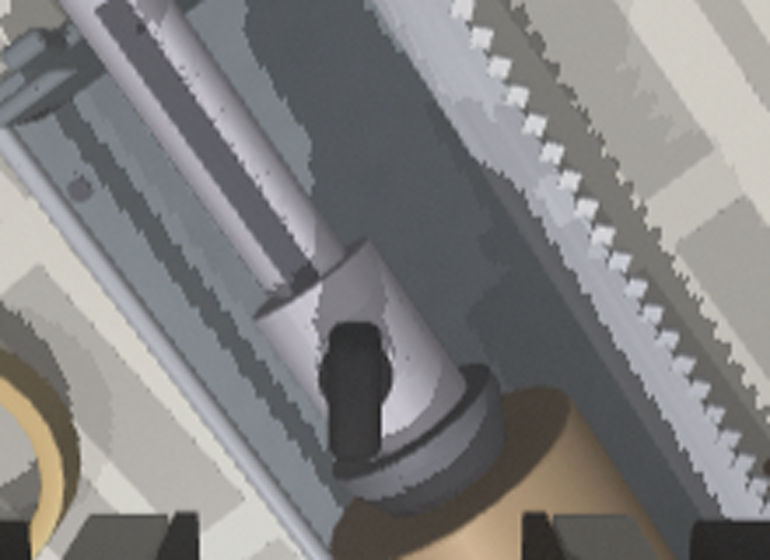

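The view shows the head at its 0 position (about 58.7°) and the hub with the roll seated, but the roll end has returned to its unloaded place (0.1719) after every release. So the clamp isn't holding. I'll run one more complete cycle, slackening much further towards 1.25 rad before loading and tightening.

```bash
echo '{"dx": [0.072,0.072,0.072,0.072,0.072,0.072],"dy": [-0.054,-0.054,-0.054,-0.054,-0.054,-0.054],"dz": [0.6,1.2,1.7,2,2,2],"ax": [0,0,0,0,0,0],"ay": [0,0,0,0,0,0],"az": [0,0,0,0,0,0]}' > rows.txt && python3 -m pendant rows.txt 0.03 | tail -5
echo '{"dx": [0,0,0,0,0,0,0],"dy": [0,0,0,0,0,0,0],"dz": [0,0,0,0,0,0,0],"ax": [0,0,0,0,0,0,0],"ay": [0,0,0,0,0,0,0],"az": [0,0,0,0,0,0,0]}' > rows.txt && python3 -m pendant rows.txt 0.0 40 | tail -4; python3 f.py
echo '{"dx": [0,0,0,0,0,0,0,0,0,0,0,0],"dy": [0,0,0,0,0,0,0,0,0,0,0,0],"dz": [0,0,0,0,0,0,0,0,0,0,0,0],"ax": [0,0,0,0,0,0,0,0,0,0,0,0],"ay": [0,0,0,0,0,0,0,0,0,0,0,0],"az": [-1.2,-2.4,-3.6,-4.8,-6,-7.2,-8.4,-9.6,-10.8,-12,-13.2,-13.6]}' > rows.txt && python3 -m pendant rows.txt | tail -5; python3 f.py
```

```text
tcp_pos: [0.5246, -0.0333, 0.1251]
eef_rot: [179.9, -0.2, -121.4]
contact_force: [-0.1, -0.5, 0.6]
gripper_width: 0.0301
gripper_force: 0.0
eef_rot: [-179.9, 0.1, -121.4]
contact_force: [-1.0, 0.5, 5.7]
gripper_width: 0.0119
gripper_force: 40.0
Fbar 0.5644991185161299 [-1.04969318  0.51478508  5.69698244] M [0.44543324 0.65207529 0.07732649] along -0.058009602145613265 x [ 0.5261537  -0.03284297  0.12752399] [-1.79933215e+02  5.70217930e-02 -1.21380614e+02]
tcp_pos: [0.5271, -0.0328, 0.1275]
eef_rot: [-179.8, -0.1, -53.0]
contact_force: [2.8, 0.1, 3.4]
gripper_width: 0.0116
gripper_force: 40.0
Fbar -0.0004910140471681923 [2.77361064 0.1325107  3.41261916] M [ 0.08404745 -0.59921181 -0.12243841] along -0.05797621233015194 x [ 0.52709391 -0.03276446  0.12753483] [-1.79844431e+02 -8.93061721e-02 -5.30384143e+01]
```

```bash
q(){ python3 f.py|cut -c1-150; python3 - <<'E'
exec(open('avg.py').read().split('print')[0])
a=[(one('side')+one('scene'))/2 for _ in range(2)];s=r.get_state()
print('   end',np.mean(a),s['tcp_pos'][1],s['time_s'])
E
}
echo '{"dx": [-0.02,-0.04,-0.06,-0.066,-0.066],"dy": [-0.014,-0.028,-0.042,-0.046,-0.046],"dz": [0,0,0,0,0],"ax": [0,0,0,0,0],"ay": [0,0,0,0,0],"az": [0,0,0,0,0]}' > rows.txt && python3 -m pendant rows.txt >/dev/null;q; echo '{"dx": [-0.01,-0.016,-0.016],"dy": [-0.006,-0.012,-0.012],"dz": [0,0,0],"ax": [0,0,0],"ay": [0,0,0],"az": [0,0,0]}' > rows.txt && python3 -m pendant rows.txt>/dev/null; q
```

```text
Fbar -9.966190476184535 [ 5.32000122 -9.72205668  2.48063093] M [-3.54082398 -1.65124508  0.10708359] along -0.05545597637619722 x [ 0.52685163 -0.030
   end 0.17403587580204669 -0.030248533818977314 34.1167
Fbar -11.857618140520499 [  5.20349704 -11.6211539    2.38209947] M [-4.33340091 -1.83687512  0.11822073] along -0.054864684823706614 x [ 0.52681464 -
   end 0.17425758309829287 -0.029645679040641224 34.5667
```

```bash
q(){ python3 f.py|cut -c1-150; python3 - <<'E'
exec(open('avg.py').read().split('print')[0])
a=[(one('side')+one('scene'))/2 for _ in range(2)];s=r.get_state()
print('   end',np.mean(a),s['tcp_pos'][1],s['time_s'])
E
}
echo '{"dx": [0,0,0,0,0,0,0,0,0,0,0,0],"dy": [0,0,0,0,0,0,0,0,0,0,0,0],"dz": [0,0,0,0,0,0,0,0,0,0,0,0],"ax": [0,0,0,0,0,0,0,0,0,0,0,0],"ay": [0,0,0,0,0,0,0,0,0,0,0,0],"az": [1.2,2.4,3.6,4.8,6,7.2,8.4,9.6,10.8,12,12.8,13.2]}' > rows.txt && python3 -m pendant rows.txt >/dev/null;q; echo '{"dx": [0,0,0],"dy": [0,0,0],"dz": [0,0,0],"ax": [0,0,0],"ay": [0,0,0],"az": [0.6,0.6,0.6]}' > rows.txt && python3 -m pendant rows.txt >/dev/null;q; echo '{"dx": [0.01,0.026,0.026],"dy": [-0.006,-0.016,-0.016],"dz": [0,0,0],"ax": [0,0,0],"ay": [0,0,0],"az": [0,0,0]}' > rows.txt && python3 -m pendant rows.txt>/dev/null; q
```

```text
Fbar -10.701952034310079 [  3.31592206 -10.55472957   5.71118703] M [-3.83920669 -0.6096721   0.19735266] along -0.054912677171229426 x [ 0.52596572 -
   end 0.17432844503769104 -0.029734845150722604 35.7667
Fbar -10.494572208832876 [  1.51533006 -10.43346471   5.1736276 ] M [-3.81760623 -0.60165471  0.34896835] along -0.05487012941597678 x [ 0.52592506 -0
   end 0.17422406750089908 -0.029711006288317302 36.2167
Fbar -7.275372191960645 [ 0.48410643 -7.26016968  6.35939909] M [-2.72967614 -0.50028052  0.36302541] along -0.055848081586088914 x [ 0.52595522 -0.03
   end 0.17358127010282842 -0.030721349856941502 36.6667
```

```bash
q(){ python3 f.py|cut -c1-150; python3 - <<'E'
exec(open('avg.py').read().split('print')[0])
a=[(one('side')+one('scene'))/2 for _ in range(2)];s=r.get_state()
print('   end',np.mean(a),s['tcp_pos'][1],s['time_s'])
E
}
echo '{"dx": [-0.012,-0.028,-0.028,-0.028],"dy": [0.008,0.018,0.018,0.018],"dz": [0,0,0,0],"ax": [0,0,0,0],"ay": [0,0,0,0],"az": [-0.6,-1.4,-1.4,-1.4]}' > rows.txt && python3 -m pendant rows.txt >/dev/null;q; echo '{"dx": [0],"dy": [0],"dz": [0],"ax": [0],"ay": [0],"az": [0]}' > rows.txt && python3 -m pendant rows.txt 0.0 5 >/dev/null; q; echo '{"dx": [0,0,0],"dy": [0,0,0],"dz": [0,0,0],"ax": [0,0,0],"ay": [0,0,0],"az": [0,0,0]}' > rows.txt && python3 -m pendant rows.txt 0.05 >/dev/null; q
```

```text
Fbar -11.05218524843156 [  1.71081305 -10.98231785   4.59034733] M [-4.41855069 -0.93972197  0.17003838] along -0.05498766488274592 x [ 0.52595885 -0.
   end 0.1743017117757597 -0.02979575823379351 37.2
Fbar -9.432082144952927 [ 4.24163946 -9.23907059  1.49259294] M [-3.2716369  -1.69539389 -0.0234861 ] along -0.05453991720371485 x [ 0.52636086 -0.029
   end 0.17391361246943343 -0.029143546041183202 37.4833
Fbar 0.24586671918842282 [-0.54943368  0.21979062 -0.10950046] M [ 0.01551309  0.03557639 -0.00014027] along -0.05287899666961051 x [ 0.52499431 -0.02
   end 0.17164996198457286 -0.02764221449528362 37.9333
```

```bash
echo '{"dx": [0,0,0,0,0,0],"dy": [0,0,0,0,0,0],"dz": [-0.6,-1.2,-1.8,-2,-2,-2],"ax": [0,0,0,0,0,0],"ay": [0,0,0,0,0,0],"az": [0,0,0,0,0,0]}' > rows.txt && python3 -m pendant rows.txt 0.05|tail -5; python3 m.py w5; python3 -c "
from plant import r
print(r.close_job())"
```

```text
tcp_pos: [0.5255, -0.0276, 0.2267]
eef_rot: [-180.0, 0.1, -115.4]
contact_force: [-0.7, 0.1, -0.7]
gripper_width: 0.0503
gripper_force: 0.0
head px 365 279.0876712328767 211.23835616438356 [ 0.52526003 -0.03516367  0.15500908] ((526.6251831054688, -33.39586639404297), (27.401714324951172, 11.502551078796387), 64.86170959472656)
[ 0.52494958 -0.02765307  0.22576731] [ 1.79945834e+02 -3.97610036e-03 -1.15411231e+02] [-0.90850281  0.19640907  0.03338965]
side head 58 [ 0.52244066 -0.02607475  0.14503281] [[ 0.51603178 -0.03654997  0.12896059]
 [ 0.53194188 -0.01665856  0.15605838]]
the job is handed in; nothing more can be done
None
```

I handed the job in, but it most likely fails: the screw reads tight (about 0.1 rad) and the gripper is clear, but on each of four releases the hub slid back to where the brake spring is nearly unloaded, probably under the 5 N needed, and I did not find out why the clamp does not hold.

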